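Isolate and tag: switch off, turn the swivel hook, hang the lock-out tag

ROBOT

A 6-joint arm with a two-finger parallel gripper is mounted at the origin on the work surface; the furniture and walls round the work are solid. World frame = base frame: x ahead of the robot, y to its left, z up, the work surface at z = 0. Lengths are in m, angles in rad, forces in N, time in s.
With the tool pointing down it reaches from about 0.35 to 0.975 m from the base axis. Payload 4.9 kg.
Tool frame: the origin (TCP) lies midway between the tips of the shut fingers; the grasp point (between the pads) lies 19 mm behind it; z points along the fingers, y is the direction in which the jaws open and shut (so a half turn about z gives the same grasp; the last joint's range is limited). The gripper opens to 85 mm and grips with 20 to 120 N. Pads are 22 mm wide; open, the fingers measure 114 mm over their backs; the gripper's body (76 mm by 85 mm) begins 54 mm behind the grasp point. The pads swing forward as they close: fully open they stand 13 mm farther back than shut.
Start: joints at [1.184, 0.053, 1.613, -0, 1.476, -0.119], TCP at [0.165, 0.603, 0.231] pointing down, gripper open.
Joint ranges: [-3.01, 3.01], [-1.01, 2.22], [0.06, 2.58], [-1.02, 4.17], [0.09, 2.62], [-3.14, 3.14]. Speed limits (rad/s): [2.57, 2.57, 3.14, 3.14, 3.14, 3.14].

INTERFACE

Orientations are given as a rotation vector (axis times angle).
In Python, from station import ctrl gives the robot as it stands.
- The arm moves only by the tool play_rows, never from a script. Its argument "motion" is a list that holds one entry, the list of rows, each a list of 7 numbers: the closure, from -1 (fully open) to 1 (shut), then the shift along the tool's x, y, z in cm, then the turn, a rotation vector about the tool's x, y, z in degrees. A call has 1 to 20 rows; each row is the pose to reach, as a shift and turn from the pose measured when the call began, along the tool's axes at that moment; what a row does not reach only later rows make up. A row lasts 1/8 s, in which the tool goes at most 62.5 mm and 10.7 degrees, less where a joint would pass 70% of its speed; a pose out of reach is approached as far as the arm can. A call with a gripper value outside its range is refused whole. The fingers move at their own pace and stop on an object; "newtons" is the grip in N (left out, the last holds). Time passes only in rows, so rows that repeat a pose let the fingers close. It gives the time, the measured TCP pose, the force and the opening at its end, in the units of the state.
- ctrl.get_obs(): the state, without advancing time (a new reading comes with each control period).
- ctrl.get_image(name): name is "scene" or "top"; returns a dict with "color" (420x560x3 uint8, red, green, blue), "mtx" (3x3 intrinsics, pixels), "D" ([k1, k2, p1, p2, k3] as OpenCV has them; the pictures are not rectified), "T" (4x4, takes a point from camera to world coordinates). Camera axes: x right, y up, looking along -z (the intrinsics and any distortion apply to the point x, -y, -z); pixel columns grow to the right and rows downward; lengths in m; the calibration is good to about 2 mm. A picture is of the moment at which its call begins. There is no depth.
- ctrl.finish_job(): hands the job in, once; it reports no verdict.
The state is a dict: "t": time; "q": joint angles; "dq": joint speeds; "effort": joint torques, N m; "tool_pos": TCP position; "tool_rot": TCP orientation; "contact_force": force on the tool from outside, world axes, zero at the start; "wrist_torque": the same for the moment, N m; "opening": finger opening in m.
Only numpy, scipy, OpenCV 4.12 (cv2) and the standard library are available. Lean on these libraries where they do the work, as an engineer would, in place of code of your own. Each camera call takes 0.05 s, during which the arm holds its last target.

TASK

Lock this bench out for service: first turn the isolator's handle clockwise all the way to its off stop. Then swing the swivel hook round until its arm points straight out over the long end of its stand's foot, and after that take the metal tag out of the leaning rack and hang it by its opening on the hook's arm, let go of and hanging still. Leave the handle off, the hook facing that way, and everything else on the bench where it lies.

Things in the scene. Friction and masses are not known exactly. Their poses are not given: they have to be found in the camera images.
- isolator: Fixed grey switch enclosure, 100x100x45 mm, on a bent steel stand. Origin: centre of the stand's underside; +z up, -x is its front. Its face slopes down to its front: the face's normal is leaned 32 deg (0.56 rad) from vertical towards the isolator's -x. Face centre (handle axis) at (-12, 0, 71) mm; highest edge 98 mm, at the back, from which a short black cable gland sticks out backwards.
- handle (a joint): Isolator handle angle, rad, about the face's normal: 0 = on stop (nose of the bar points up the slope), 1.3 = off stop (nose turned clockwise, seen from in front of the face, so towards the isolator's -y). Stays where it is left; needs about 0.06 N m. Starts near 0.
- handle_grip (a point): Point on the handle's axis, 22 mm out from the sloping face; turns with the handle. Its z is the face's outward normal, its x runs along the grip bar to the pointed nose. The black bar is 55 mm long (28 mm tail, 29 mm nose), 13 mm wide, and stands from 10 to 34 mm off the face on a round boss of radius 24 mm, 10 mm high.
- hook_stand: Fixed steel stand of the swivel hook. Origin: on the post's axis at bench level, +z up. Foot 56 mm wide, 10 mm high, from x = -95 mm (the long end) to x = +35 mm: the hook must point along the stand's -x. Post radius 8 mm; the swivel head on top is 24 mm across, from z = 128 to 155 mm.
- swivel (a joint): Angle of the swivel hook, rad, about the vertical post axis, counterclockwise from above: 0 = arm points along the stand's +x (away from the long foot), +3.14 or -3.14 = straight over the long foot. Stops at -3.9 and +3.9. Stiff (0.12 N m) and stays where it is left. Starts between -1.2 and 1.2.
- hook_tip (a point): On the arm's centre line below the hook's upturned end, 80 mm from the post axis and 140 mm above the bench; turns with the hook, x outward along the arm, z up. The level round arm is 8 mm thick; the round upturned end, also 8 mm thick, reaches 22 mm above this point (18 mm above the arm's upper side).
- hook_mid (a point): On the arm's centre line, 44 mm from the post axis, where the tag is best hung; same axes as hook_tip. Free arm from 12 to 76 mm from the post axis.
- tag_rack: Fixed grey rack holding the tag. Origin: centre on the underside below the slot; +z up, -x is its front. Its slot leans 0.50 rad (29 deg) from vertical towards the rack's -x; slot 10 mm wide for the 6 mm tag, 66 mm long; front wall 66 mm, back wall 32 mm high along the slope. 80 mm wide.
- lockout_tag: Loose flat aluminium tag, 80 g, 60 mm wide (its y), 6 mm thick (its x), 110 mm tall (its z). Origin: centre of its bottom edge. Bottom 36 mm solid; then an opening 34 mm wide from z = 36 to an arched top, apex at z = 76 mm, which falls to about 70 mm at the sides; above it a solid grip tab 46 mm wide up to z = 110 mm. Starts standing in the rack, leaning as the slot does (its z leans towards the rack's -x); draw it out along its own z.
- tag_eye (a point): Apex of the tag's opening, on its mid plane; axes as the tag. Hanging on the arm it lies 4 mm above the arm's centre line.
- tag_grip (a point): Middle of the tab's width, 7 mm below the tag's top edge, 27 mm above tag_eye; where to pinch it across its 6 mm thickness.
- mini_cutters: Bystander, loose: small cutters, 36x109x10 mm; leave it. Origin: centre of its underside.
- tweezers: Bystander, loose: tweezers, 13x119x9 mm; leave it. Origin: centre of its underside.
- pcb_1: Bystander, loose: circuit board, 62x95x11 mm; leave it. Origin: centre of its underside.
- tape_1: Bystander, loose: roll of tape, 62 mm across, 19 mm high; leave it. Origin: centre of its underside.
- hex_keys: Bystander, loose: folding hex key set, 28x95x23 mm; leave it. Origin: centre of its underside.
- knob_part_0: Bystander, loose: round knob, 25 mm across, 18 mm high; leave it. Origin: centre of its underside.
- flat_pliers: Bystander, loose: pliers, 42x147x11 mm; leave it. Origin: centre of its underside.

How it is judged:
By the outcome, as a careful person would: the job done as asked, in the order asked, and still so for the second after the job is handed in, with the robot touching nothing.
It also fails if it takes over 72 s, if anything falls off the work surface, if the arm or the gripper's body presses on something with over 40 N, if the wrist force passes 120 N, or if a joint passes its speed limit or range.

## Working session

There is one attempt and no reset: what is moved stays moved. The work goes in short steps, Python scripts to look and compute and a tool call to move; the robot and the scene stay as the last step left them, time stands still between calls to the robot, and variables do not carry over. Pictures are saved under pics/ and viewed, and the job is handed in when it is done.

Besides the shell and the picture viewer there is one more tool, called after "Call:" as name([rows], argument=value, ...), one row to a line, values as JSON. play_rows: Moves the arm, as the interface text tells. Its arguments: {"type":"object","properties":{"motion":{"type":"array"},"newtons":{"type":"number"}},"required":["motion"]}

```bash
ls; mkdir -p pics; python3 - <<'E'
from station import ctrl
import cv2,numpy as np
print(ctrl.get_obs())
for n in("scene","top"):
    im=ctrl.get_image(n); cv2.imwrite(f"pics/{n}0.png",im["color"][:,:,::-1]); print(n,im["mtx"],im["D"],im["T"])
    np.savez(f"{n}0.npz",**im)
E
```

```text
pics
{'t': 0.0, 'q': array([ 1.18401246e+00,  5.33638360e-02,  1.61431449e+00, -1.73654847e-05,
        1.47599517e+00, -1.18986540e-01]), 'dq': array([ 2.06611672e-04,  8.97892895e-05, -5.98603065e-04, -7.00334140e-04,
       -1.33941427e-04,  5.14751296e-04]), 'effort': array([ 2.06234348e-03, -3.93664062e+01, -3.70186579e+01,  6.02891100e-05,
        6.72527152e-03, -1.26385405e-05]), 'tool_pos': array([0.16513635, 0.6021349 , 0.23004646]), 'tool_rot': array([-0.41932913, -3.11297152,  0.0031709 ]), 'contact_force': array([-0.19739483, -0.17706882,  0.21582398]), 'wrist_torque': array([-0.01701821, -0.02493816, -0.03202074]), 'opening': 0.08511246454295897}
scene [[497.07433871   0.         279.08874604]
 [  0.         497.07433871 201.19455198]
 [  0.           0.           1.        ]] [0.03297326 0.         0.         0.         0.        ] [[ 0.55455859  0.57813955 -0.59851436 -0.24029531]
 [-0.83214111  0.38738999 -0.39682512 -0.56098242]
 [ 0.00243817  0.71811118  0.69592413  1.08959667]
 [ 0.          0.          0.          1.        ]]
top [[460.89188146   0.         276.38765541]
 [  0.         460.89188146 209.21577254]
 [  0.           0.           1.        ]] [0.05377877 0.         0.         0.         0.        ] [[-0.01333075  0.98837878 -0.15142548  0.43497162]
 [-0.9996809  -0.00992433  0.02322924  0.00986434]
 [ 0.02145649  0.15168682  0.98819569  1.16204958]
 [ 0.          0.          0.          1.        ]]
```

View pics/scene0.png

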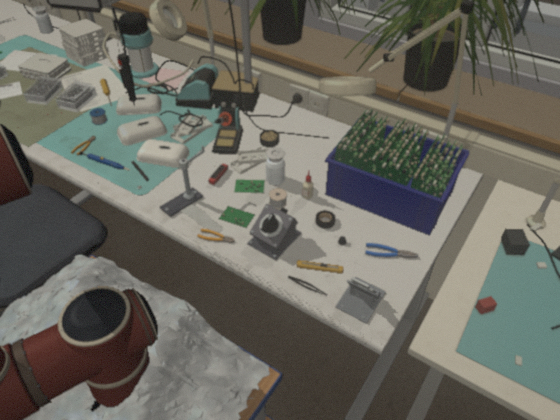

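View pics/top0.png

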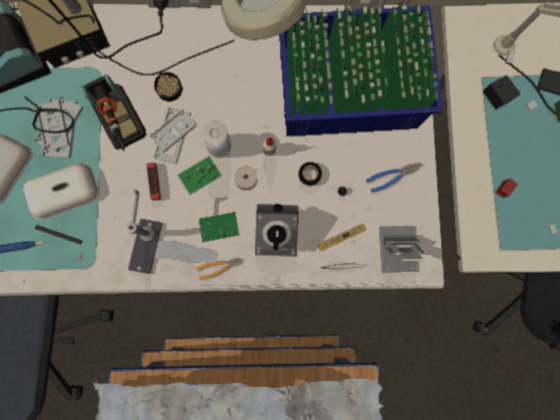

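```bash
cat > h.py <<'E'
import cv2,numpy as np
from scipy.spatial.transform import Rotation as R
def load(n):
    d=np.load(n+".npz"); return {k:d[k] for k in d}
def proj(im,P):
    P=np.atleast_2d(P).astype(float); T=im["T"]
    c=(P-T[:3,3])@T[:3,:3]; c=c*[1,-1,-1]
    return cv2.projectPoints(c.reshape(-1,1,3),np.zeros(3),np.zeros(3),im["mtx"],im["D"])[0].reshape(-1,2)
def unproj(im,uv,z):
    uv=np.atleast_2d(uv).astype(float)
    p=cv2.undistortPoints(uv.reshape(-1,1,2),im["mtx"],im["D"]).reshape(-1,2)
    d=np.c_[p[:,0],-p[:,1],-np.ones(len(p))]@im["T"][:3,:3].T
    o=im["T"][:3,3]; return o+d*((z-o[2])/d[:,2])[:,None]
def crop(im,x0,y0,w,h,s,name,draw=None):
    c=im["color"][y0:y0+h,x0:x0+w,::-1]; c=cv2.resize(c,None,fx=s,fy=s,interpolation=cv2.INTER_CUBIC)
    c=cv2.convertScaleAbs(c,alpha=1.4,beta=10)
    for pts,col in (draw or []):
        q=((np.array(pts)-[x0,y0]+.5)*s).astype(int)
        cv2.polylines(c,[q.reshape(-1,1,2)],False,col,1)
    for i in range(0,w,10): cv2.putText(c,str(x0+i),(int(i*s),10),0,.33,(0,255,255),1); cv2.line(c,(int(i*s),12),(int(i*s),16),(0,255,255),1)
    for j in range(0,h,10): cv2.putText(c,str(y0+j),(0,int(j*s)+4),0,.33,(0,255,255),1)
    cv2.imwrite("pics/"+name,c)
E
python3 - <<'E'
from h import *
t=load("top0");s=load("scene0")
crop(t,115,180,90,100,6,"t_hook.png")
crop(t,245,190,70,75,8,"t_iso.png")
crop(t,365,215,70,65,8,"t_rack.png")
crop(s,150,140,70,80,7,"s_hook.png")
crop(s,240,190,70,75,8,"s_iso.png")
crop(s,325,265,70,65,8,"s_rack.png")
E
```

```text
(no output)
```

View pics/t_hook.png

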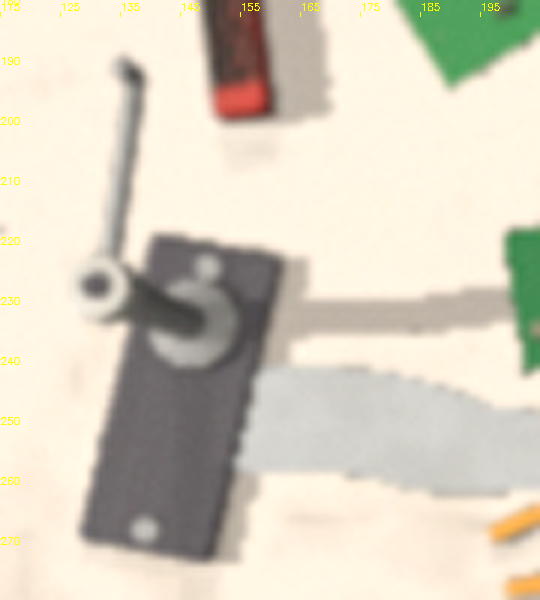

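View pics/t_iso.png

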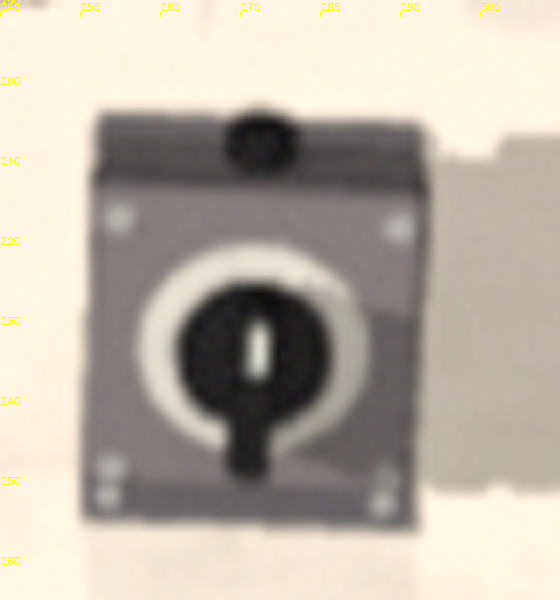

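View pics/t_rack.png

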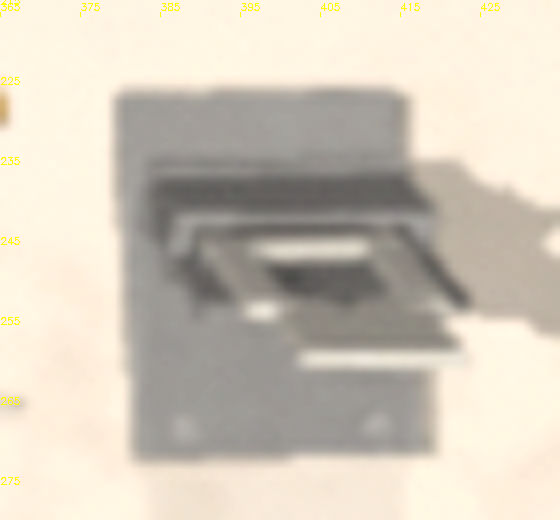

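View pics/s_hook.png

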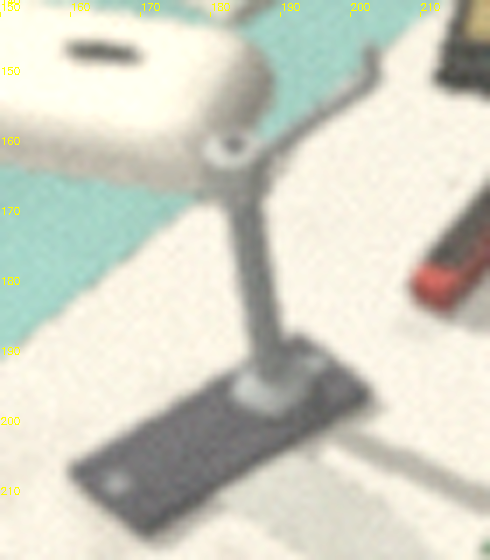

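View pics/s_iso.png

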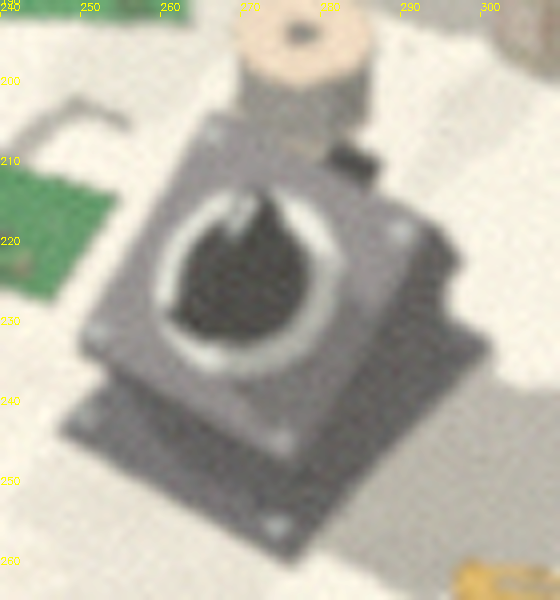

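View pics/s_rack.png

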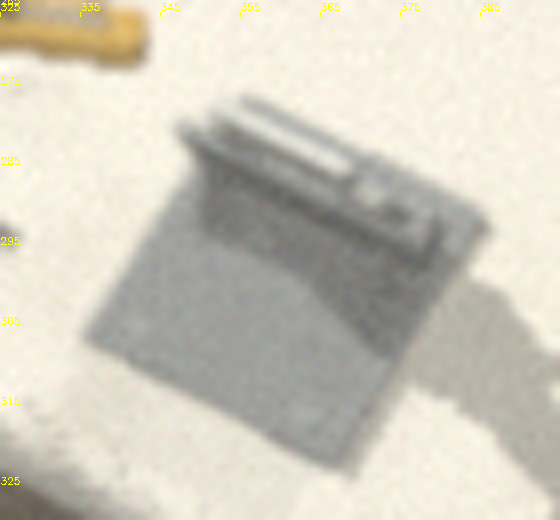

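```bash
cat > fit.py <<'E'
from h import *
from scipy.optimize import least_squares
t=load("top0");s=load("scene0")
def Rz(a): return R.from_euler('z',a).as_matrix()
def W(p,P): return np.atleast_2d(P)@Rz(p[2]).T+[p[0],p[1],0]
def fit(obs,x0,build):
    def f(x):
        r=[]
        for im,key,uv in obs: r.append((proj(im,build(x)[key])[0]-np.array(uv)))
        return np.concatenate(r)
    o=least_squares(f,x0,loss='soft_l1'); return o.x,f(o.x).reshape(-1,2)
def c(x0,y0,sc,px,py): return (x0+px/sc-.5,y0+py/sc-.5)
# hook
th=lambda a,b:c(115,180,6,a,b); sh=lambda a,b:c(150,140,7,a,b)
def bh(x):
    d={}
    for n,P in dict(fl1=(35,28,10),fl2=(35,-28,10),lo1=(-95,28,10),lo2=(-95,-28,10),head=(0,0,155)).items(): d[n]=W(x[:3],np.array(P)/1e3)
    a=x[3]; d['tip']=W(x[:3],np.array([.08*np.cos(a),.08*np.sin(a),.162]))
    return d
obs=[(t,'fl1',th(155,235)),(t,'fl2',th(283,258)),(t,'lo2',th(215,560)),(t,'lo1',th(80,535)),(t,'head',th(98,285)),(t,'tip',th(126,66)),
(s,'lo1',sh(68,470)),(s,'lo2',sh(150,536)),(s,'fl2',sh(371,395)),(s,'fl1',sh(295,335)),(s,'head',sh(233,147)),(s,'tip',sh(371,47))]
x,r=fit(obs,[.4,.35,-.2,0],bh); print("hook",x.round(4)); print(r.round(1).tolist())
# isolator
ti=lambda a,b:c(245,190,8,a,b); si=lambda a,b:c(240,190,8,a,b)
L=.5585
u=np.array([np.cos(L),0,np.sin(L)]);n=np.array([-np.sin(L),0,np.cos(L)]);Y=np.array([0,1.,0]);C=np.array([-.012,0,.071])
def bi(x):
    return dict(ul=W(x,C+.05*u+.05*Y),ur=W(x,C+.05*u-.05*Y),ll=W(x,C-.05*u+.05*Y),lr=W(x,C-.05*u-.05*Y),boss=W(x,C+.010*n))
obs=[(t,'ul',ti(97,182)),(t,'ur',ti(427,190)),(s,'ul',si(215,113)),(s,'ll',si(80,343)),(s,'lr',si(292,460))]
x,r=fit(obs,[.4,0,0],bi); print("iso",x.round(4)); print(r.round(1).tolist())
print({k:proj(t,v)[0].round(1).tolist() for k,v in bi(x).items()},{k:proj(s,v)[0].round(1).tolist() for k,v in bi(x).items()})
for k,uv in dict(nl=(115,97),nr=(405,97),fl=(135,460),fr=(432,455)).items(): print(k,[unproj(t,c(365,215,8,*uv),z)[0].round(4) for z in(0,.006)])
for k,uv in dict(fl=(85,335),fr=(350,475),nr=(490,225)).items(): print('s',k,[unproj(s,c(325,265,8,*uv),z)[0].round(4) for z in(0,.006)])
E
python3 fit.py
```

```text
hook [ 0.5519  0.303  -0.1884  0.0721]
[[-0.6, -0.2], [0.3, -0.1], [0.2, 1.5], [0.0, 1.7], [-0.1, 0.7], [-0.1, 0.6], [0.1, -0.3], [-0.6, -0.6], [1.4, -1.4], [1.1, -1.2], [0.7, -0.5], [0.6, -0.8]]
iso [ 0.5587 -0.0155 -0.0395]
[[-0.9, 0.1], [0.6, 0.4], [0.2, -1.9], [-0.6, -0.4], [1.4, 0.8]]
{'ul': [255.7, 212.4], 'ur': [298.5, 213.6], 'll': [255.0, 250.3], 'lr': [296.3, 251.4], 'boss': [276.4, 234.1]} {'ul': [266.6, 201.7], 'ur': [295.3, 216.5], 'll': [248.9, 232.0], 'lr': [277.4, 247.8], 'boss': [270.7, 223.3]}
nl [array([ 0.5657, -0.2774,  0.    ]), array([ 0.565 , -0.2759,  0.006 ])]
nr [array([ 0.5647, -0.3694,  0.    ]), array([ 0.5641, -0.3675,  0.006 ])]
fl [array([ 0.4515, -0.2781,  0.    ]), array([ 0.4514, -0.2766,  0.006 ])]
fr [array([ 0.4522, -0.3709,  0.    ]), array([ 0.4521, -0.3689,  0.006 ])]
s fl [array([ 0.4526, -0.2763,  0.    ]), array([ 0.4488, -0.2779,  0.006 ])]
s fr [array([ 0.4536, -0.3702,  0.    ]), array([ 0.4498, -0.3713,  0.006 ])]
s nr [array([ 0.5648, -0.3665,  0.    ]), array([ 0.5603, -0.3675,  0.006 ])]
```

```bash
cat > rk.py <<'E'
from h import *
from scipy.optimize import least_squares
import sys
t=load("top0");s=load("scene0")
def tagT(p):
    # p: bx,by,bz,yaw ; lean
    return R.from_euler('ZY',[p[3],-.5]),np.array(p[:3])
def tagpts(p,P): r,o=tagT(p); return r.apply(np.atleast_2d(P))+o
def outl(x):
    return [[x,-.03,0],[x,.03,0],[x,.03,.07],[x,.023,.08],[x,.023,.11],[x,-.023,.11],[x,-.023,.08],[x,-.03,.07],[x,-.03,0]]
def opn(x): return [[x,-.017,.036],[x,.017,.036],[x,.017,.07],[x,0,.076],[x,-.017,.07],[x,-.017,.036]]
def draw(p,name):
    for im,nm,b in((t,'t',(365,215,70,65,8)),(s,'s',(325,265,70,65,8))):
        d=[]
        for x,col in((-.003,(0,0,255)),(.003,(0,255,0))):
            for o in(outl(x),opn(x)): d.append((proj(im,tagpts(p,o)),col))
        crop(im,*b,f"{name}_{nm}.png",d)
c=lambda x0,y0,a,b:np.array((x0+a/8-.5,y0+b/8-.5))
# top-view: rear edge points
obs=[(t,[0,.023,.11],c(365,215,298,360)),(t,[0,-.023,.11],c(365,215,465,358)),(t,[.0,.017,.036],c(365,215,250,247)),(t,[.0,-.017,.036],c(365,215,370,243))]
f=lambda p:np.concatenate([proj(i,tagpts(p,P))[0]-uv for i,P,uv in obs])
if __name__=="__main__":
    o=least_squares(f,[.53,-.32,.01,0]);print(o.x.round(4),o.fun.round(1)); draw(o.x,"rk")
E
python3 rk.py; cd pics; python3 -c "
import cv2,numpy as np
cv2.imwrite('rk.png',np.hstack([cv2.imread('rk_t.png'),cv2.imread('rk_s.png')])[:, :1120])
im=cv2.imread('rk.png');cv2.imwrite('rk.png',cv2.resize(im,None,fx=.7,fy=.7))"
```

```text
[ 0.5291 -0.3113  0.052  -0.0137] [ 0.2 -0.3  0.3  0.1 -0.  -0.2 -0.5  0.4]
```

View pics/rk.png

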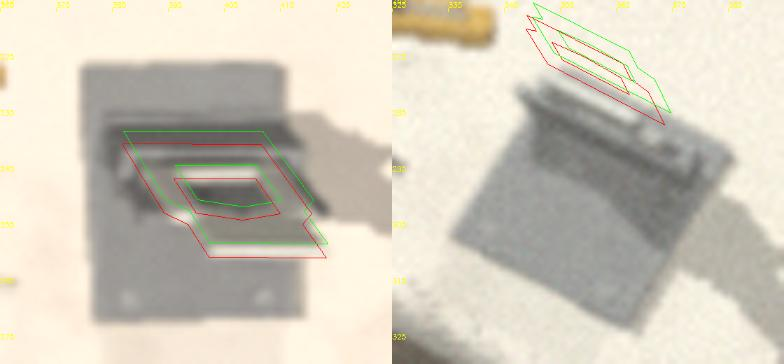

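```bash
cat > rk2.py <<'E'
from rk import *
import rk
rk.obs+=[(s,[0,.023,.11],c(325,265,220,108)),(s,[0,-.023,.11],c(325,265,350,172))]
o=least_squares(f,[.53,-.32,.01,0]);print(o.x.round(4),o.fun.round(1)); draw(o.x,"rk")
E
python3 rk2.py; cd pics; python3 -c "
import cv2,numpy as np
im=np.hstack([cv2.imread('rk_t.png'),cv2.imread('rk_s.png')]);cv2.imwrite('rk.png',cv2.resize(im,None,fx=.7,fy=.7))"
```

```text
[ 0.5308 -0.3226  0.0138 -0.0108] [ 0.2 -0.3 -0.4 -0.1  0.2  0.3 -0.7  0.8  0.1 -0.5  0.8  0.2]
```

View pics/rk.png

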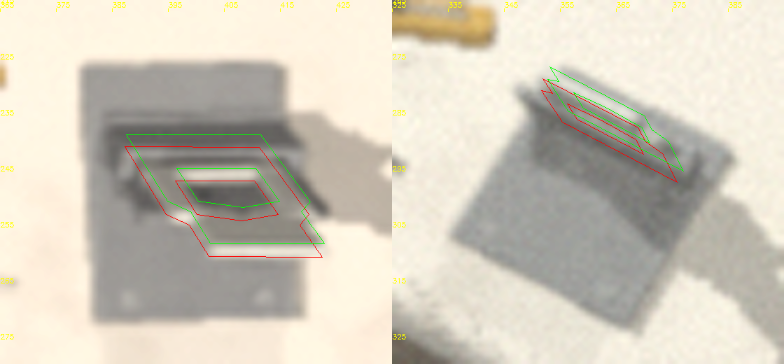

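```bash
cat > ov.py <<'E'
import io,contextlib
with contextlib.redirect_stdout(io.StringIO()):
    from fit import *
def drawih(xi,xh,h,name,t=t,s=s):
    sw=xh[3]
    sq=lambda :[W(xi,C+a*.05*u+b*.05*Y)[0] for a,b in((1,1),(1,-1),(-1,-1),(-1,1),(1,1))]
    circ=lambda r,z:[W(xi,C+z*n+r*(np.cos(q)*u+np.sin(q)*Y))[0] for q in np.linspace(0,6.283,40)]
    d=np.cos(h)*u-np.sin(h)*Y; e=np.sin(h)*u+np.cos(h)*Y
    bar=lambda z:[W(xi,C+z*n+a*d+b*e)[0] for a,b in((-.028,.0065),(.02,.0065),(.029,0),(.02,-.0065),(-.028,-.0065),(-.028,.0065))]
    iso=[(sq(),(0,255,0)),(circ(.024,.01),(255,0,255)),(bar(.034),(0,0,255)),(bar(.010),(255,128,0))]
    foot=[W(xh[:3],np.array(p)/1e3)[0] for p in((35,28,10),(35,-28,10),(-95,-28,10),(-95,28,10),(35,28,10))]
    a=[W(xh[:3],[r*np.cos(sw),r*np.sin(sw),z])[0] for r,z in((0,.155),(0,.14),(.08,.14),(.08,.162))]
    hd=[W(xh[:3],[.012*np.cos(q),.012*np.sin(q),.155])[0] for q in np.linspace(0,6.283,30)]
    hk=[(foot,(0,255,0)),(a,(0,0,255)),(hd,(255,0,255))]
    for im,nm,bi_,bh_ in((t,'t',(245,190,70,75,8),(100,180,90,100,6)),(s,'s',(240,190,70,75,8),(145,140,70,85,7))):
        crop(im,*bi_,f"{name}_iso_{nm}.png",[(proj(im,p),cc) for p,cc in iso])
        crop(im,*bh_,f"{name}_hk_{nm}.png",[(proj(im,p),cc) for p,cc in hk])
    def j(k):
        A=cv2.imread(f"pics/{name}_{k}_t.png");B=cv2.imread(f"pics/{name}_{k}_s.png");H=max(len(A),len(B))
        p=lambda I:cv2.copyMakeBorder(I,0,H-len(I),0,0,0)
        I=np.hstack([p(A),p(B)]);f=min(800/I.shape[1],600/H);cv2.imwrite(f"pics/{name}_{k}.png",cv2.resize(I,None,fx=f,fy=f,interpolation=cv2.INTER_AREA))
    j('iso');j('hk')
if __name__=="__main__":
    drawih([.5587,-.0155,-.0395],[.5519,.303,-.1884,.0721],0,"o1")
E
python3 ov.py
```

```text
(no output)
```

View pics/o1_iso.png

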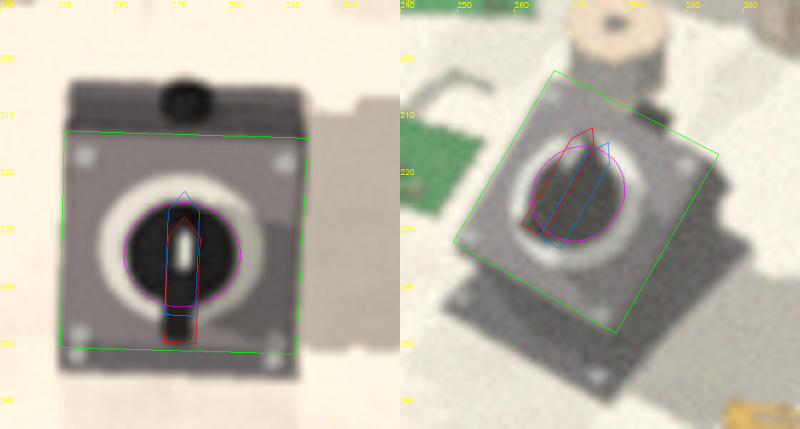

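View pics/o1_hk.png

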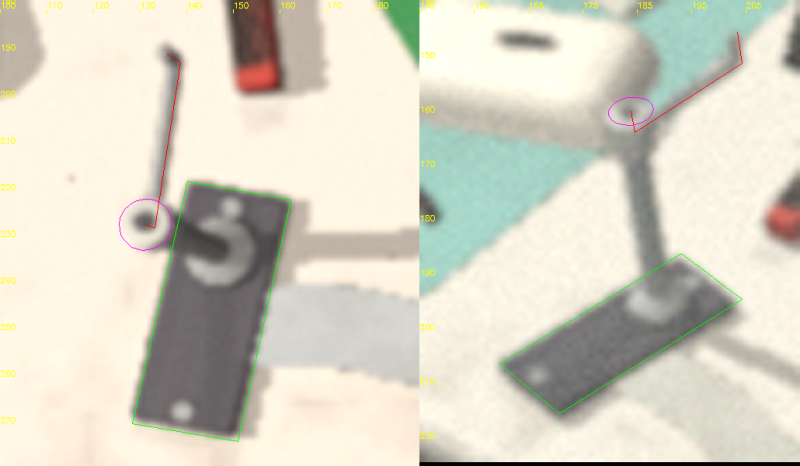

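```bash
cat > g.py <<'E'
from h import *
import json
from station import ctrl
L=.5585
ISO=np.array([.558,-.0145,-.0395]); HK=np.array([.5519,.303,-.1884])
TAG=np.array([.5308,-.3226,.0138,-.0108])
def rz(a): return R.from_euler('z',a)
def handle(off,turn=0):
    Rw=rz(ISO[2]); C=Rw.apply([-.012,0,.071])+[ISO[0],ISO[1],0]; n=Rw.apply([-np.sin(L),0,np.cos(L)])
    z=-n; y=Rw.apply([0,1,0]); x=np.cross(y,z)
    return C+off*n, R.from_matrix(np.c_[x,y,z])*rz(np.radians(turn))
def arm(r,zt,a):  # tool down, x along arm; a world angle
    x=np.array([np.cos(a),np.sin(a),0]); z=np.array([0,0,-1.]); y=np.cross(z,x)
    return np.array([HK[0],HK[1],zt])+r*x, R.from_matrix(np.c_[x,y,z])
def tag(zt): # TCP at tag height zt ; x ~ +worldY
    Rt=R.from_euler('ZY',[TAG[3],-.5]); z=-Rt.apply([0,0,1]); x=Rt.apply([0,1,0]); y=np.cross(z,x)
    return TAG[:3]+Rt.apply([0,0,zt]), R.from_matrix(np.c_[x,y,z])
def hang(r,zt,a=np.pi+HK[2]): # tool x perpendicular to arm
    p,_=arm(r,zt,a); xa=a-np.pi/2; x=np.array([np.cos(xa),np.sin(xa),0]); z=np.array([0,0,-1.]); y=np.cross(z,x)
    return p,R.from_matrix(np.c_[x,y,z])
def rows(poses,clo):
    o=ctrl.get_obs(); p0=o["tool_pos"];R0=R.from_rotvec(o["tool_rot"])
    for (p,q),c in zip(poses,clo if np.ndim(clo) else [clo]*len(poses)):
        s=R0.inv().apply(p-p0)*100; w=np.degrees((R0.inv()*q).as_rotvec())
        print([c]+s.round(2).tolist()+w.round(1).tolist())
def st():
    o=ctrl.get_obs(); print(o["t"],o["q"].round(2),o["tool_pos"].round(4),R.from_rotvec(o["tool_rot"]).as_matrix().round(2).tolist(),o["contact_force"].round(1),o["opening"])
E
python3 -c "
from g import *
p,q=handle(.10)
rows([handle(.10),handle(.013)],-.3); print(p,handle(.013)[0])"
```

```text
[-0.3, -47.87, -50.53, 7.52, -3.8, -31.9, -12.7]
[-0.3, -52.36, -49.48, 14.9, -3.8, -31.9, -12.7]
[ 0.49305922 -0.0119335   0.15580509] [ 0.53912584 -0.01375408  0.08202466]
```

Call:
play_rows([
  [[-0.3,-6,-6.3,0,-0.5,-4,-1.6],[-0.3,-12,-12.6,0,-1,-8,-3.2],[-0.3,-18,-19,0,-1.5,-12,-4.8],[-0.3,-24,-25.3,0,-2,-16,-6.4],[-0.3,-30,-31.6,1,-2.4,-20,-8],[-0.3,-36,-38,3,-2.9,-24,-9.6],[-0.3,-42,-44,5,-3.4,-28,-11.2],[-0.3,-47.9,-50.5,7.5,-3.8,-31.9,-12.7],[-0.3,-47.9,-50.5,7.5,-3.8,-31.9,-12.7],[-0.3,-47.9,-50.5,7.5,-3.8,-31.9,-12.7],[-0.3,-47.9,-50.5,7.5,-3.8,-31.9,-12.7],[-0.3,-47.9,-50.5,7.5,-3.8,-31.9,-12.7]],
])

```text
t: 1.6
tool_pos: [0.4933, -0.0155, 0.1544]
tool_rot: [0.06, 2.585, -0.016]
contact_force: [0.3, -0.4, -0.6]
opening: 0.0556
```

```bash
python3 -c "
from g import *
st()
rows([handle(.10),handle(.05),handle(.013),handle(.013,75)],0)
for n in('top','scene'):
    im=ctrl.get_image(n); np.savez(n+'1.npz',**im)
    crop(im,*((215,160,130,100,5) if n=='top' else (200,130,130,130,4)),n+'1.png',[(proj(im,np.array([handle(.034)[0],handle(.10)[0]])),(0,0,255))])
"
```

```text
1.6 [-0.24 -0.62  2.36  0.14  0.87 -1.83] [ 0.4933 -0.0155  0.1544] [[-0.85, 0.05, 0.53], [0.04, 1.0, -0.02], [-0.53, 0.0, -0.85]] [ 0.3 -0.4 -0.6] 0.055558654608925145
[0, -0.04, 0.36, -0.14, -0.1, -0.1, -0.3]
[0, -0.05, 0.37, 4.86, -0.1, -0.1, -0.3]
[0, -0.06, 0.38, 8.56, -0.1, -0.1, -0.3]
[0, -0.06, 0.38, 8.56, -0.2, -0.0, 74.7]
```

View pics/top1.png

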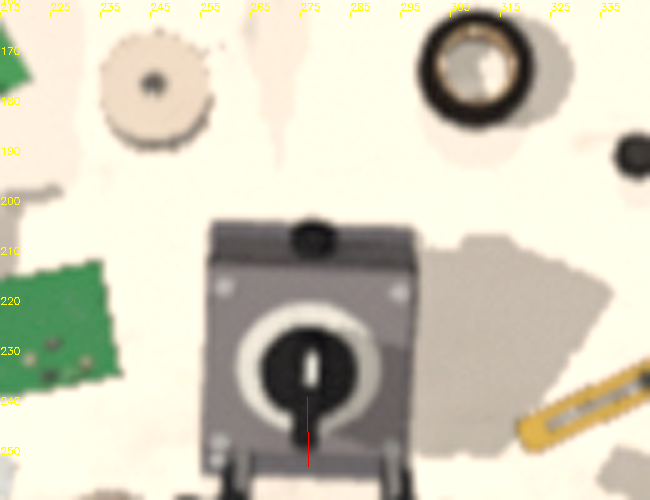

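View pics/scene1.png

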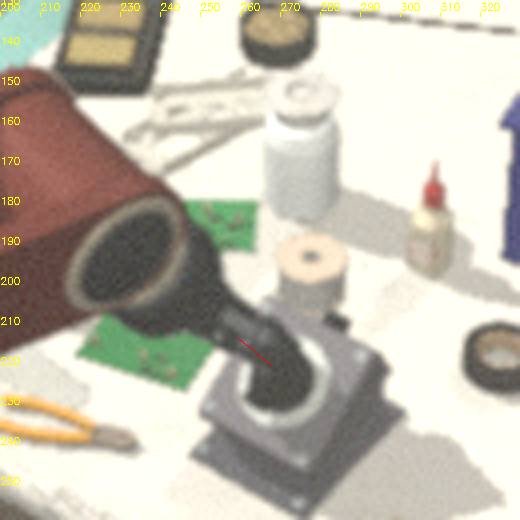

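Call:
play_rows([
  [[-0.3,0,0.35,2.5,0,0,0],[-0.3,0,0.38,5,0,0,0],[-0.3,0,0.38,7,0,0,0],[-0.3,0,0.38,8.5,0,0,0],[-0.3,0,0.38,8.5,0,0,0],[0.5,0,0.38,8.5,0,0,0],[1,0,0.38,8.5,0,0,0],[1,0,0.38,8.5,0,0,0],[1,0,0.38,8.5,0,0,0],[1,0,0.38,8.5,0,0,0]],
], newtons=40)

```text
t: 2.95
tool_pos: [0.5384, -0.0135, 0.084]
tool_rot: [0.056, 2.583, -0.02]
contact_force: [-7.4, -7.9, 5.9]
opening: 0.0121
```

```bash
python3 -c "
from g import *
st()
rows([handle(.013),handle(.013,75)],1)
"
```

```text
2.95 [-0.21 -0.35  2.3   0.14  0.64 -1.82] [ 0.5384 -0.0135  0.084 ] [[-0.85, 0.04, 0.53], [0.04, 1.0, -0.03], [-0.53, -0.0, -0.85]] [-7.4 -7.9  5.9] 0.012125679763968483
[1, 0.04, -0.02, 0.2, -0.3, -0.1, -0.2]
[1, 0.04, -0.02, 0.2, -0.3, 0.1, 74.8]
```

Call:
play_rows([
  [[1,0,0,-0.1,0,0,8],[1,0,0,-0.1,0,0,17],[1,0,0,-0.1,0,0,26],[1,0,0,-0.1,0,0,35],[1,0,0,-0.1,0,0,44],[1,0,0,-0.1,0,0,53],[1,0,0,-0.1,0,0,62],[1,0,0,-0.1,0,0,69],[1,0,0,-0.1,0,0,73],[1,0,0,-0.1,0,0,76],[1,0,0,-0.1,0,0,77],[1,0,0,-0.1,0,0,77]],
])

```text
t: 4.45
tool_pos: [0.5372, -0.0149, 0.0837]
tool_rot: [1.697, 2.046, 0.453]
contact_force: [9.6, -8.1, -12.8]
opening: 0.0119
```

```bash
python3 -c "
from g import *
st()
o=ctrl.get_obs();print(o['wrist_torque'],(handle(.013)[1].inv()*R.from_rotvec(o['tool_rot'])).as_rotvec(True))
"
```

```text
4.45 [-0.21 -0.35  2.31  0.14  0.64 -0.48] [ 0.5372 -0.0149  0.0837] [[-0.15, 0.84, 0.53], [0.98, 0.19, -0.03], [-0.13, 0.51, -0.85]] [  9.6  -8.1 -12.8] 0.01192686728504215
[-1.38753193 -0.13583575  0.03128377] [ 0.44418683 -0.24626622 76.94710692]
```

Call:
play_rows([
  [[1,0,0,0,0,0,-2],[0.5,0,0,0,0,0,-2],[0,0,0,0,0,0,-2],[-0.2,0,0,0,0,0,-2],[-0.2,0,0,0,0,0,-2],[-0.2,0,0,-2,0,0,-2],[-0.2,0,0,-5,0,0,-2],[-0.2,0,0,-9,0,0,-2],[-0.2,0,0,-13,0,0,-2],[-0.2,0,0,-13,0,0,-2]],
])

```text
t: 5.7
tool_pos: [0.4698, -0.0115, 0.1989]
tool_rot: [1.652, 2.065, 0.445]
contact_force: [0.9, -0.3, 0.2]
opening: 0.0513
```

```bash
python3 -c "
from g import *
st()
rows([arm(.058,.24,-.116)],0)
import ov
t=ctrl.get_image('top');s=ctrl.get_image('scene')
np.savez('top2.npz',**t);np.savez('scene2.npz',**s)
ov.drawih([.558,-.0145,-.0395],[.5519,.303,-.1884,.0721],1.3,'o2',t,s)
"
```

```text
5.7 [-0.24 -0.77  2.36  0.12  0.99 -0.5 ] [ 0.4698 -0.0115  0.1989] [[-0.18, 0.83, 0.54], [0.97, 0.23, -0.03], [-0.15, 0.52, -0.84]] [ 0.9 -0.3  0.2] 0.05131919241709659
[0, 26.89, 20.68, 3.06, 29.5, -23.6, 106.0]
```

View pics/o2_iso.png

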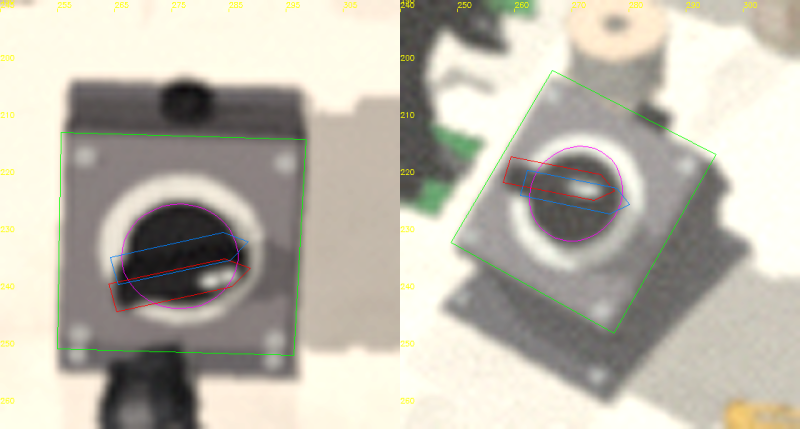

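Call:
play_rows([
  [[0,0,0,-3,0,0,0],[0,3,2,-4,3,-2.4,10.6],[0,6,4.5,-3,5.9,-4.7,21],[0,9,7,-2,8.8,-7.1,31.8],[0,12,9.3,-1,11.8,-9.4,42.4],[0,15,11.6,0,14.7,-11.8,53],[0,18,13.8,1,17.7,-14.2,63.6],[0.2,21,16,2,20.6,-16.5,74],[0.4,24,18.4,3,23.6,-18.9,84.8],[0.5,26.9,20.7,3,26.6,-21.2,95.4],[0.5,26.9,20.7,3,29.5,-23.6,106],[0.5,26.9,20.7,3,29.5,-23.6,106],[0.5,26.9,20.7,3,29.5,-23.6,106],[0.5,26.9,20.7,3,29.5,-23.6,106]],
])

```text
t: 7.55
tool_pos: [0.6083, 0.2963, 0.2316]
tool_rot: [3.136, -0.182, -0.019]
contact_force: [-0.3, 0.0, -1.3]
opening: 0.0216
```

```bash
python3 -c "
from g import *
st()
rows([arm(.058,.24,-.116),arm(.058,.127,-.116)],.5)
t=ctrl.get_image('top');s=ctrl.get_image('scene')
crop(t,90,160,110,110,5,'t3.png'); crop(s,130,110,110,110,5,'s3.png')
"
```

```text
7.55 [0.34 0.18 1.48 0.   1.5  2.03] [0.6083 0.2963 0.2316] [[0.99, -0.12, -0.01], [-0.12, -0.99, 0.0], [-0.01, 0.0, -1.0]] [-0.3  0.  -1.3] 0.021558434205442237
[0.5, 0.11, -0.01, -0.84, 0.1, 0.7, 0.0]
[0.5, 0.25, -0.02, 10.46, 0.1, 0.7, 0.0]
```

View pics/t3.png

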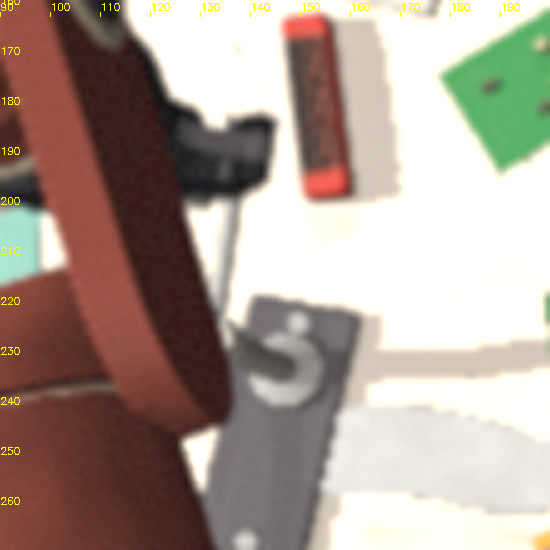

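View pics/s3.png

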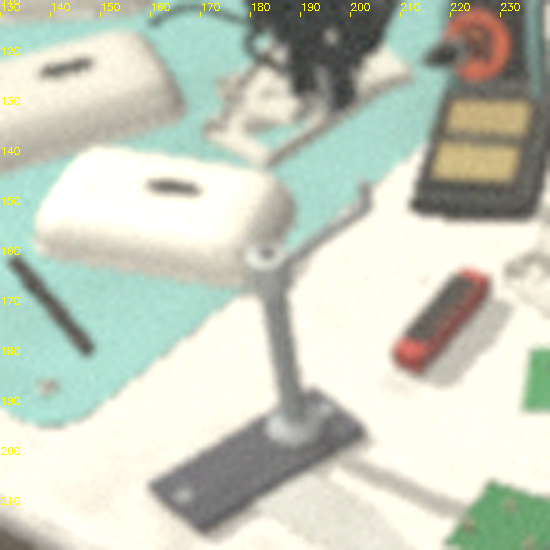

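Call:
play_rows([
  [[0.5,0.2,0,4,0.1,0.7,0],[0.5,0.2,0,7,0.1,0.7,0],[0.5,0.2,0,9,0.1,0.7,0],[0.5,0.25,0,10.4,0.1,0.7,0],[0.5,0.25,0,10.4,0.1,0.7,0],[0.75,0.25,0,10.4,0.1,0.7,0],[0.75,0.25,0,10.4,0.1,0.7,0],[0.75,0.25,0,10.4,0.1,0.7,0]],
], newtons=20)

```text
t: 8.65
tool_pos: [0.6102, 0.2971, 0.1303]
tool_rot: [-3.134, 0.18, -0.006]
contact_force: [0.4, 1.7, 0.8]
opening: 0.0105
```

```bash
python3 -c "
from g import *
st()
rows([arm(.058,.127,-.116+np.radians(d)) for d in list(range(0,100,9))],.75)
"
```

```text
8.65 [0.34 0.25 1.57 0.   1.32 2.03] [0.6102 0.2971 0.1303] [[0.99, -0.11, 0.0], [-0.11, -0.99, 0.0], [0.0, -0.0, -1.0]] [0.4 1.7 0.8] 0.01051927495618438
[0.75, -0.06, 0.09, 0.33, -0.2, -0.2, 0.1]
[0.75, -0.13, -0.81, 0.33, -0.2, -0.2, -8.9]
[0.75, -0.35, -1.7, 0.33, -0.1, -0.2, -17.9]
[0.75, -0.69, -2.54, 0.33, -0.1, -0.3, -26.9]
[0.75, -1.17, -3.32, 0.33, -0.1, -0.3, -35.9]
[0.75, -1.76, -4.01, 0.33, -0.1, -0.3, -44.9]
[0.75, -2.45, -4.6, 0.33, -0.1, -0.3, -53.9]
[0.75, -3.22, -5.08, 0.33, -0.0, -0.3, -62.9]
[0.75, -4.06, -5.43, 0.33, -0.0, -0.3, -71.9]
[0.75, -4.95, -5.64, 0.33, 0.0, -0.3, -80.9]
[0.75, -5.86, -5.71, 0.32, 0.0, -0.3, -89.9]
[0.75, -6.76, -5.64, 0.32, 0.1, -0.3, -98.9]
```

Call:
play_rows([
  [[0.75,-0.1,-0.8,0.2,0,0,-9],[0.75,-0.35,-1.7,0.3,0,0,-18],[0.75,-0.7,-2.5,0.3,0,0,-27],[0.75,-1.2,-3.3,0.3,0,0,-36],[0.75,-1.75,-4,0.3,0,0,-45],[0.75,-2.45,-4.6,0.3,0,0,-54],[0.75,-3.2,-5.1,0.3,0,0,-63],[0.75,-4.05,-5.4,0.3,0,0,-72],[0.75,-4.95,-5.65,0.3,0,0,-81],[0.75,-5.85,-5.7,0.3,0,0,-90],[0.75,-5.85,-5.7,0.3,0,0,-90]],
])

```text
t: 10.02
tool_pos: [0.5587, 0.3605, 0.1279]
tool_rot: [2.346, 2.088, 0.008]
contact_force: [-0.1, -0.5, 0.2]
opening: 0.0108
```

```bash
python3 -c "
from g import *
st()
a=HK[2]+np.pi
print(np.degrees(a))
rows([arm(.058,.127,a-np.radians(d)) for d in (77,68,59,50,41,32,23,14,7,0,-1,-2)],.75)
"
```

```text
10.025 [0.46 0.22 1.61 0.   1.31 0.58] [0.5587 0.3605 0.1279] [[0.12, 0.99, 0.0], [0.99, -0.12, 0.0], [0.0, 0.0, -1.0]] [-0.1 -0.5  0.2] 0.01081176568503694
169.20547513973528
[0.75, -0.05, -0.9, 0.08, 0.3, -0.2, -8.9]
[0.75, -0.27, -1.78, 0.08, 0.3, -0.1, -17.9]
[0.75, -0.61, -2.63, 0.07, 0.3, -0.1, -26.9]
[0.75, -1.08, -3.4, 0.07, 0.3, -0.1, -35.9]
[0.75, -1.67, -4.1, 0.06, 0.3, -0.1, -44.9]
[0.75, -2.36, -4.69, 0.06, 0.3, -0.0, -53.9]
[0.75, -3.14, -5.17, 0.05, 0.3, -0.0, -62.9]
[0.75, -3.98, -5.52, 0.05, 0.3, 0.0, -71.9]
[0.75, -4.66, -5.7, 0.05, 0.3, 0.0, -78.9]
[0.75, -5.37, -5.79, 0.04, 0.3, 0.0, -85.9]
[0.75, -5.47, -5.8, 0.04, 0.3, 0.1, -86.9]
[0.75, -5.57, -5.8, 0.04, 0.3, 0.1, -87.9]
```

Call:
play_rows([
  [[0.75,-0.05,-0.9,0,0,0,-9],[0.75,-0.27,-1.8,0,0,0,-18],[0.75,-0.6,-2.6,0,0,0,-27],[0.75,-1.1,-3.4,0,0,0,-36],[0.75,-1.7,-4.1,0,0,0,-45],[0.75,-2.4,-4.7,0,0,0,-54],[0.75,-3.1,-5.2,0,0,0,-63],[0.75,-4,-5.5,0,0,0,-72],[0.75,-4.7,-5.7,0,0,0,-79],[0.75,-5.4,-5.8,0,0,0,-86],[0.75,-5.4,-5.8,0,0,0,-86],[1,-5.4,-5.8,0,0,0,-86],[1,-5.4,-5.8,0,0,0,-86],[1,-5.4,-5.8,0,0,0,-86]],
], newtons=30)

```text
t: 11.78
tool_pos: [0.4953, 0.3139, 0.128]
tool_rot: [0.292, 3.122, 0.006]
contact_force: [1.2, 1.1, 2.0]
opening: 0.007
```

```bash
python3 -c "
from g import *
st()
a=HK[2]+np.pi
rows([arm(.058,.127,a)],.75)
"
```

```text
11.775 [ 0.44  0.04  1.8   0.    1.29 -0.95] [0.4953 0.3139 0.128 ] [[-0.98, 0.19, 0.01], [0.19, 0.98, 0.0], [-0.01, 0.0, -1.0]] [1.2 1.1 2. ] 0.006959701597173894
[0.75, 0.03, -0.01, 0.1, 0.2, 0.3, 0.1]
```

Open, lift and move out of the way for a check picture.

Call:
play_rows([
  [[0.6,0,0,0,0,0,0],[0.4,0,0,0,0,0,0],[0.4,0,0,0,0,0,0],[0.4,0,0,-4,0,0,0],[0.4,0,0,-9,0,0,0],[0.4,0,0,-13,0,0,0],[0.4,0,-6,-13,0,0,0],[0.4,0,-12,-13,0,0,0],[0.4,0,-18,-13,0,0,5],[0.4,0,-24,-13,0,0,5],[0.4,0,-29,-13,0,0,5]],
])

```text
t: 13.15
tool_pos: [0.4399, 0.0267, 0.2566]
tool_rot: [0.429, 3.106, 0.006]
contact_force: [0.5, -0.3, 0.5]
opening: 0.0256
```

```bash
python3 -c "
from g import *
st()
rows([tag(.17),tag(.085)],.4); print(tag(.17)[0],tag(.085)[0])
import ov
t=ctrl.get_image('top');s=ctrl.get_image('scene')
np.savez('top4.npz',**t);np.savez('scene4.npz',**s)
ov.drawih([.558,-.0145,-.0395],[.5519,.303,-.1884,3.1416],1.3,'o4',t,s)
"
```

```text
13.15 [-0.11 -0.43  1.99  0.    1.58 -1.41] [0.4399 0.0267 0.2566] [[-0.96, 0.27, 0.01], [0.27, 0.96, 0.0], [-0.01, 0.0, -1.0]] [ 0.5 -0.3  0.5] 0.025615717309382537
[0.4, -10.29, -33.33, 9.27, -24.0, -18.6, 73.2]
[0.4, -14.19, -32.3, 16.76, -24.0, -18.6, 73.2]
[ 0.44930241 -0.32171979  0.16298904] [ 0.49005121 -0.3221599   0.08839452]
```

View pics/o4_hk.png

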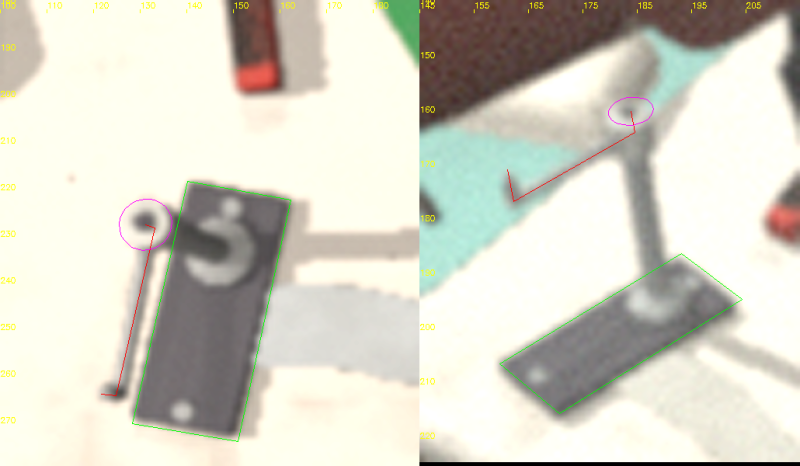

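Call:
play_rows([
  [[0.4,-1,-3.5,0,-2.4,-1.9,7.3],[0.4,-2,-7,0,-4.8,-3.7,14.6],[0.4,-3,-11,0,-7.2,-5.6,22],[0.4,-4,-15,1,-9.6,-7.4,29],[0.4,-5,-19,2,-12,-9.3,36.6],[0.4,-6,-23,3,-14.4,-11.2,44],[0.4,-7.5,-27,5,-16.8,-13,51],[0.4,-9,-31,7,-19.2,-14.9,58.6],[0.4,-10.3,-33.3,8.5,-21.6,-16.7,66],[0.4,-10.3,-33.3,9.2,-24,-18.6,73.2],[0.4,-10.3,-33.3,9.2,-24,-18.6,73.2],[0.4,-10.3,-33.3,9.2,-24,-18.6,73.2],[0.4,-10.3,-33.3,9.2,-24,-18.6,73.2],[0.4,-10.3,-33.3,9.2,-24,-18.6,73.2]],
])

```text
t: 15.0
tool_pos: [0.4479, -0.3235, 0.1649]
tool_rot: [1.953, 1.925, 0.489]
contact_force: [-0.1, 0.4, 0.1]
opening: 0.0258
```

```bash
python3 -c "
from g import *
st()
rows([tag(.17),tag(.13),tag(.085)],.4)
im=ctrl.get_image('top');im2=ctrl.get_image('scene')
o=ctrl.get_obs();r=R.from_rotvec(o['tool_rot']);p=o['tool_pos']
from rk import tagpts
for im,b,n in((im,(345,195,90,85,7),'t5.png'),(im2,(300,240,100,85,7),'s5.png')):
    crop(im,*b,n,[(proj(im,[p,p+r.apply([0,0,.08])]),(0,0,255)),(proj(im,tagpts(TAG,[[0,0,.11],[0,0,.06]])),(0,255,0))])
"
```

```text
15.0 [-0.96 -0.31  2.11  0.46  1.07 -1.12] [ 0.4479 -0.3235  0.1649] [[0.01, 0.88, 0.48], [1.0, -0.01, -0.01], [-0.0, 0.48, -0.88]] [-0.1  0.4  0.1] 0.025789021143297168
[0.4, 0.18, 0.03, 0.23, 0.0, 0.2, -0.1]
[0.4, 0.19, 0.03, 4.23, 0.0, 0.2, -0.1]
[0.4, 0.21, 0.03, 8.73, 0.0, 0.2, -0.1]
```

View pics/t5.png

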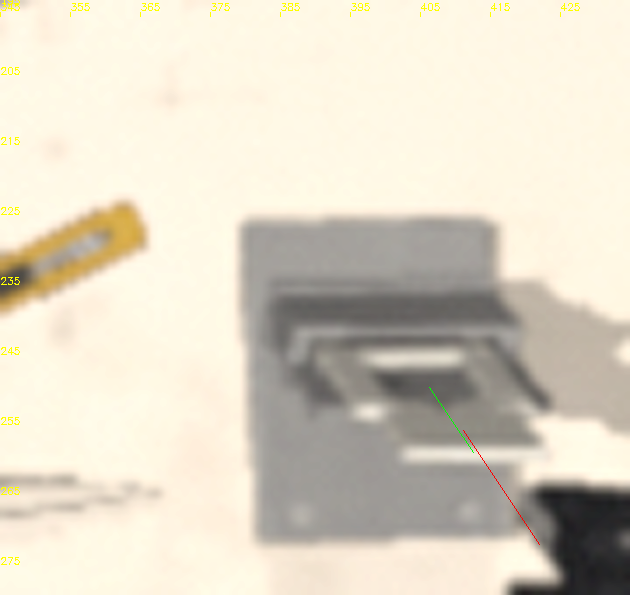

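View pics/s5.png

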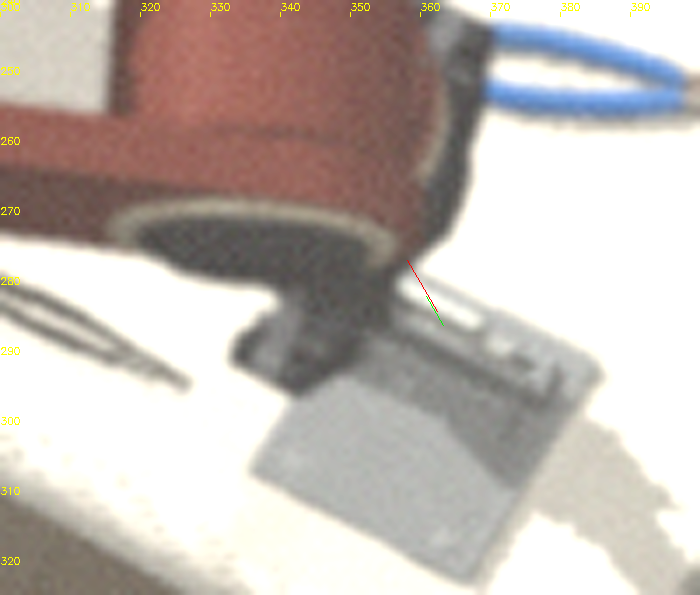

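Call:
play_rows([
  [[0.4,0.2,0.03,2.5,0,0,0],[0.4,0.2,0.03,5,0,0,0],[0.4,0.2,0.03,7,0,0,0],[0.4,0.2,0.03,8.7,0,0,0],[0.4,0.2,0.03,8.7,0,0,0],[0.6,0.2,0.03,8.7,0,0,0],[0.8,0.2,0.03,8.7,0,0,0],[1,0.2,0.03,8.7,0,0,0],[1,0.2,0.03,8.7,0,0,0],[1,0.2,0.03,8.7,0,0,0]],
], newtons=40)

```text
t: 16.35
tool_pos: [0.4901, -0.323, 0.0896]
tool_rot: [1.952, 1.924, 0.489]
contact_force: [-2.5, 1.0, 6.0]
opening: 0.0055
```

```bash
python3 -c "
from g import *
st()
rows([tag(.085),tag(.20)],1)
im=ctrl.get_image('top');im2=ctrl.get_image('scene')
for im,b,n in((im,(345,195,90,85,7),'t6.png'),(im2,(300,240,100,85,7),'s6.png')):
    crop(im,*b,n)
"
```

```text
16.35 [-0.89 -0.12  2.09  0.49  0.89 -1.13] [ 0.4901 -0.323   0.0896] [[0.02, 0.88, 0.48], [1.0, -0.01, -0.01], [-0.0, 0.48, -0.88]] [-2.5  1.   6. ] 0.005522423141258999
[1, 0.08, -0.06, 0.11, 0.1, 0.3, -0.1]
[1, 0.02, -0.05, -11.39, 0.1, 0.3, -0.1]
```

View pics/t6.png

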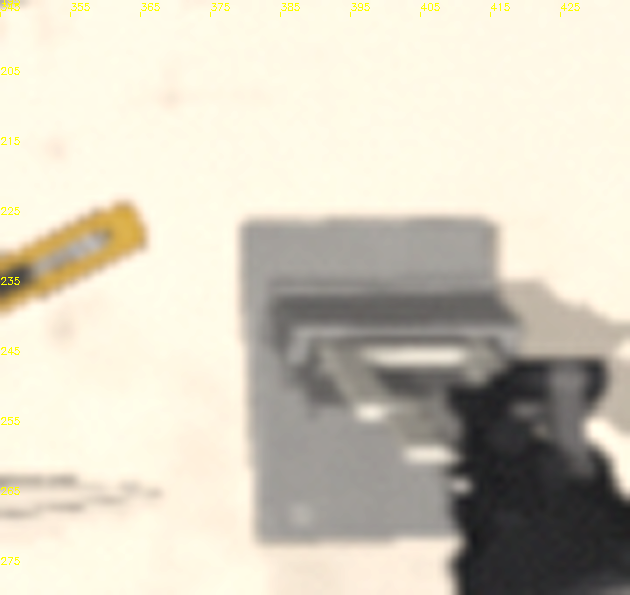

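```bash
python3 -c "
from g import *
im=ctrl.get_image('top');im2=ctrl.get_image('scene')
o=ctrl.get_obs();r=R.from_rotvec(o['tool_rot']);p=o['tool_pos']
from rk import tagpts,outl,opn
for im,b,n in((im,(345,195,90,85,7),'t7.png'),(im2,(300,240,100,85,7),'s7.png')):
    pad=[p+r.apply([x,y,z]) for x,y,z in((-.011,.004,-.04),(-.011,.004,0),(.011,.004,0),(.011,.004,-.04))]
    crop(im,*b,n,[(proj(im,pad),(0,0,255)),(proj(im,tagpts(TAG,outl(0))),(0,255,0)),(proj(im,tagpts(TAG,opn(0))),(0,255,0))])
"
```

```text
(no output)
```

View pics/t7.png

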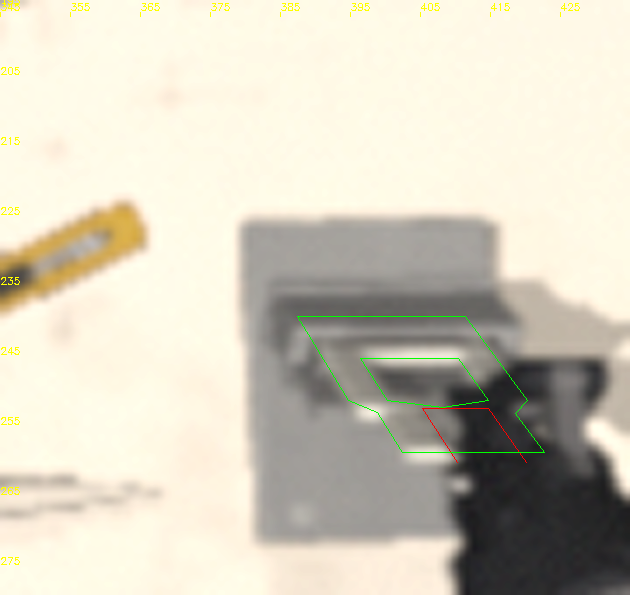

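View pics/s7.png

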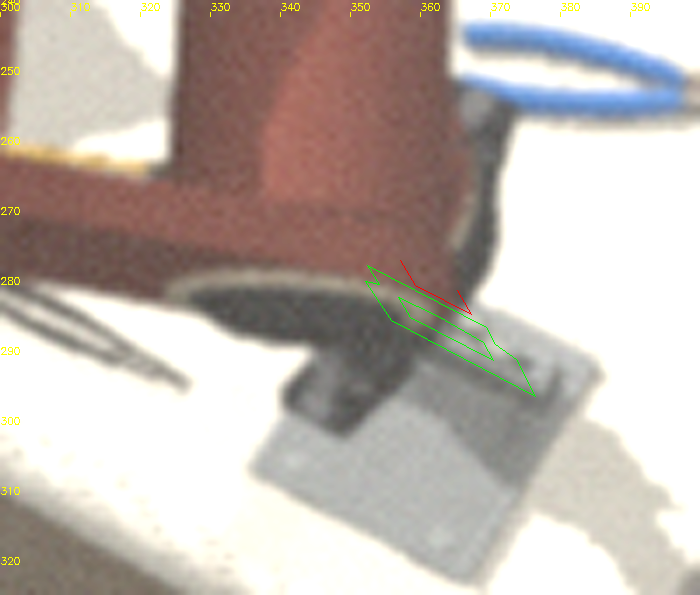

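Call:
play_rows([
  [[1,0,0,-1,0,0,0],[1,0,0,-3,0,0,0],[1,0,0,-5,0,0,0],[1,0,0,-7,0,0,0],[1,0,0,-9.5,0,0,0],[1,0,0,-12,0,0,0],[1,0,0,-14,0,0,0],[1,0,0,-14,0,0,0]],
])

```text
t: 17.55
tool_pos: [0.4224, -0.3221, 0.2137]
tool_rot: [1.951, 1.922, 0.487]
contact_force: [-0.1, -0.3, -0.7]
opening: 0.0055
```

```bash
python3 -c "
from g import *
st()
p=[hang(.14,.26),hang(.125,.226)]
print(p); rows(p,1)
im=ctrl.get_image('top');im2=ctrl.get_image('scene')
for im,b,n in((im,(345,195,110,85,6),'t8.png'),(im2,(280,210,120,115,5),'s8.png')):
    crop(im,*b,n)
"
```

```text
17.55 [-1.01 -0.41  2.11  0.45  1.19 -1.11] [ 0.4224 -0.3221  0.2137] [[0.02, 0.88, 0.48], [1.0, -0.01, -0.01], [-0.01, 0.48, -0.88]] [-0.1 -0.3 -0.7] 0.005463958562775495
[(array([0.41437728, 0.32922024, 0.26      ]), Rotation.from_matrix(array([[ 0.18728745,  0.98230515,  0.        ],
                            [ 0.98230515, -0.18728745,  0.        ],
                            [ 0.        ,  0.        , -1.        ]]))), (array([0.42911186, 0.32641093, 0.226     ]), Rotation.from_matrix(array([[ 0.18728745,  0.98230515,  0.        ],
                            [ 0.98230515, -0.18728745,  0.        ],
                            [ 0.        ,  0.        , -1.        ]])))]
[1, 65.08, 0.77, -5.29, 28.7, -2.1, 9.7]
[1, 64.84, 0.43, -1.6, 28.7, -2.1, 9.7]
```

View pics/t8.png

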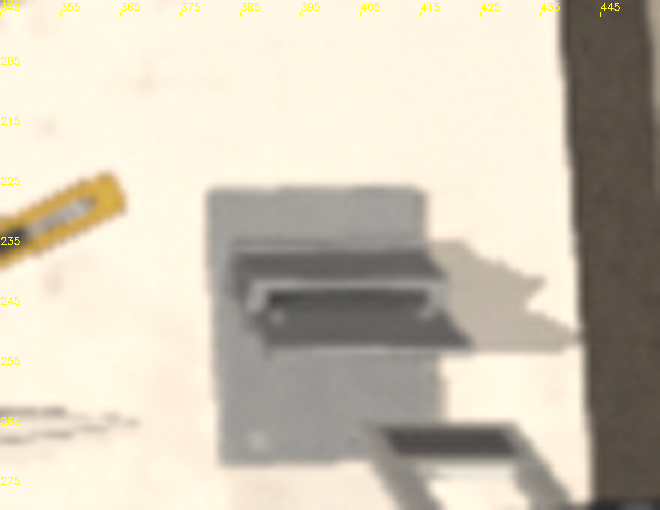

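View pics/s8.png

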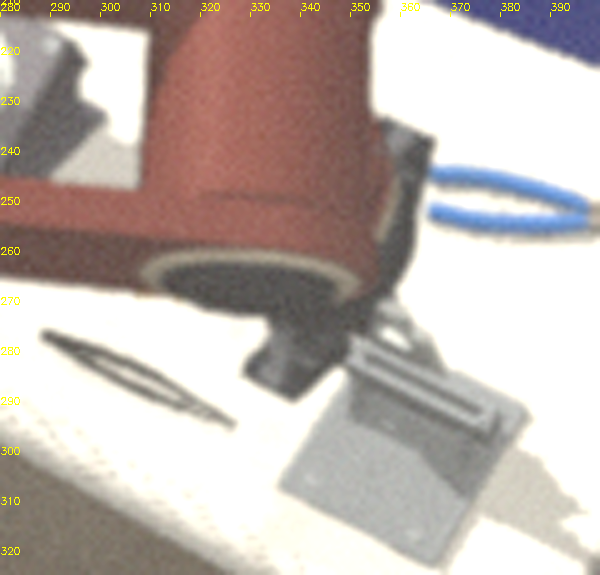

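Call:
play_rows([
  [[1,1,1.4,-4,1,0,0.3],[1,4,2.7,-8,3,-0.2,1],[1,8,2.7,-8.8,5,-0.4,1.7],[1,13,2.7,-8.8,7,-0.6,2.4],[1,18,2.7,-8.8,9,-0.8,3],[1,23,2.7,-8.8,11,-1,3.7],[1,28,2.7,-8.8,13,-1.2,4.4],[1,33,2.7,-8.8,15,-1.3,5],[1,38,2.7,-8.8,17,-1.5,5.8],[1,43,2.7,-8.8,19,-1.6,6.5],[1,48,2.7,-8.8,21,-1.7,7.2],[1,53,2.7,-8.8,23,-1.8,8],[1,58,2.7,-8.8,25,-1.9,8.6],[1,62,2.7,-8.8,27,-2,9.2],[1,64,2.7,-8.8,28.7,-2.1,9.7],[1,65,2.7,-8.8,28.7,-2.1,9.7],[1,65,2.7,-8.8,28.7,-2.1,9.7],[1,65,2.7,-8.8,28.7,-2.1,9.7]],
])

```text
t: 19.9
tool_pos: [0.4139, 0.3287, 0.2997]
tool_rot: [-2.417, -2.002, -0.002]
contact_force: [0.1, 0.1, -0.8]
opening: 0.0055
```

```bash
cat > tg.py <<'E'
from g import *
from rk import outl,opn
def shot(k,b1=(70,180,110,100,6),b2=(110,100,110,110,5),dz=.085,dx=0):
    st(); o=ctrl.get_obs();r=R.from_rotvec(o['tool_rot']);p=o['tool_pos']
    # tag pose: tag z=-tool z, tag y=tool x, tag x = ... 
    M=r.as_matrix(); Rt=np.c_[M[:,1],M[:,0],-M[:,2]]
    f=lambda P:(np.array(P)-[0,dx,dz])@Rt.T+p
    for n,b in(('top',b1),('scene',b2)):
        im=ctrl.get_image(n); np.savez(n+k+'.npz',**im)
        crop(im,*b,n+k+'.png'); a=cv2.imread(f'pics/{n}{k}.png')
        crop(im,*b,n+k+'o.png',[(proj(im,f(outl(0))),(0,255,0)),(proj(im,f(opn(0))),(0,0,255))])
        c=cv2.imread(f'pics/{n}{k}o.png'); I=np.hstack([a,c]);q=min(800/I.shape[1],600/I.shape[0]);cv2.imwrite(f'pics/{n}{k}.png',cv2.resize(I,None,fx=q,fy=q,interpolation=cv2.INTER_AREA))
E
python3 -c "
from tg import *
shot('9')
rows([hang(.14,.26),hang(.115,.178)],1)"
```

```text
19.9 [ 0.53 -0.21  1.75  0.    1.6   0.72] [0.4139 0.3287 0.2997] [[0.19, 0.98, -0.0], [0.98, -0.19, 0.0], [0.0, -0.0, -1.0]] [ 0.1  0.1 -0.8] 0.005456164700496583
[1, 0.05, 0.03, 4.01, -0.1, -0.2, 0.0]
[1, 0.01, 2.55, 12.2, -0.1, -0.2, 0.0]
```

View pics/top9.png

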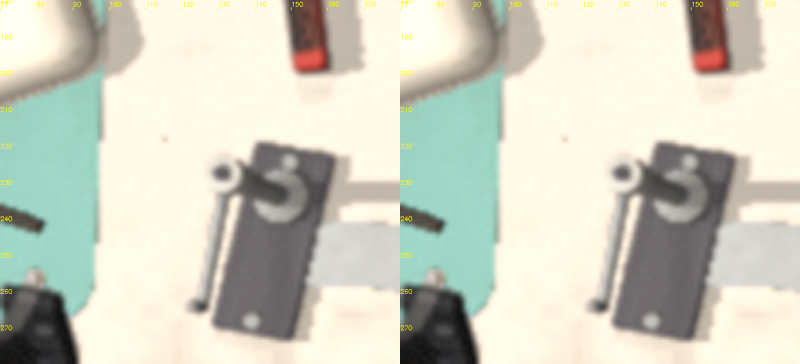

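View pics/scene9.png

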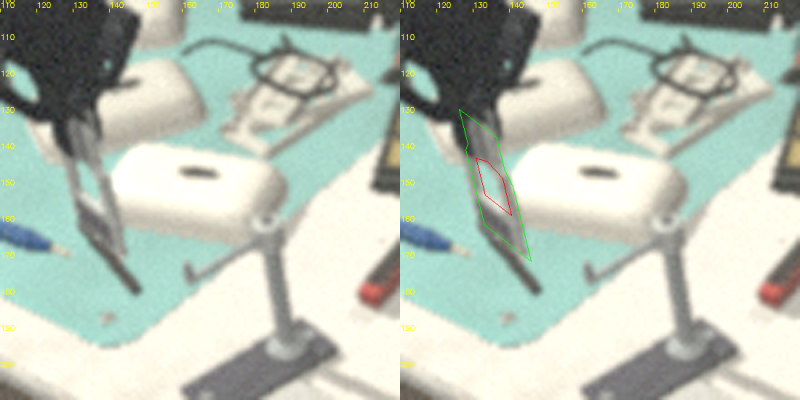

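```bash
python3 -c "
from h import *
im=load('scene9'); crop(im,115,105,50,75,8,'z9.png')
from g import *
o=ctrl.get_obs();r=R.from_rotvec(o['tool_rot']);p=o['tool_pos']
M=r.as_matrix(); Rt=np.c_[M[:,1],M[:,0],-M[:,2]]
from rk import outl,opn
f=lambda P:(np.array(P)-[0,0,.085])@Rt.T+p
crop(im,115,105,50,75,8,'z9o.png',[(proj(im,f(outl(0))),(0,255,0)),(proj(im,f(opn(0))),(0,0,255))])
cv2.imwrite('pics/z9.png',np.hstack([cv2.imread('pics/z9.png'),cv2.imread('pics/z9o.png')]))
"
```

```text
(no output)
```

View pics/z9.png

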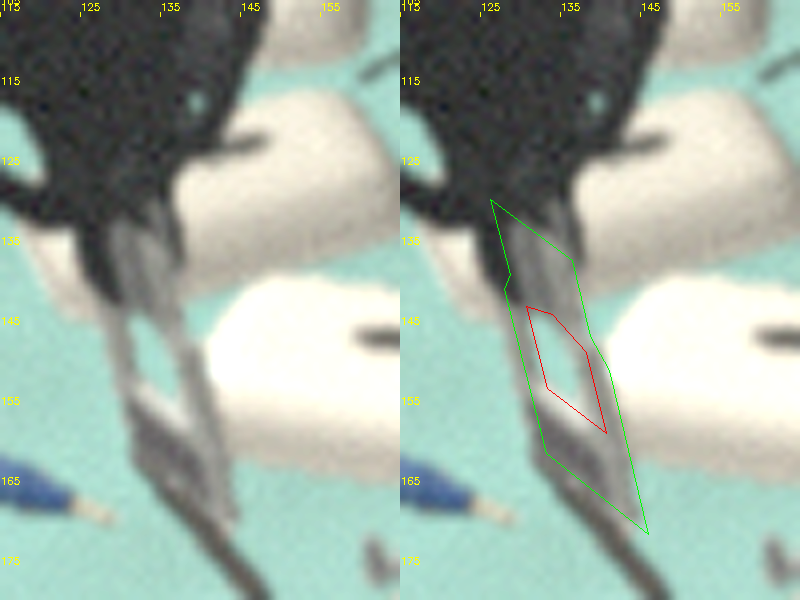

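Call:
play_rows([
  [[1,0,0,3,0,0,0],[1,0,0,6,0,0,0],[1,0,0.4,9,0,0,0],[1,0,1,11,0,0,0],[1,0,1.5,12.2,0,0,0],[1,0,2,12.2,0,0,0],[1,0,2,12.2,0,0,0]],
])

```text
t: 20.88
tool_pos: [0.4346, 0.3257, 0.1794]
tool_rot: [-2.418, -2.001, -0.006]
contact_force: [-0.7, 0.5, -1.7]
opening: 0.0053
```

```bash
python3 -c "
from tg import *
shot('10',(90,220,70,60,6),(130,130,65,60,6))
rows([hang(.115,.178),hang(.05,.178),hang(.05,.154)],1)"
```

```text
20.875 [ 0.5  -0.11  1.86  0.    1.39  0.69] [0.4346 0.3257 0.1794] [[0.19, 0.98, 0.0], [0.98, -0.19, 0.01], [0.01, -0.0, -1.0]] [-0.7  0.5 -1.7] 0.005291143281108597
[1, -0.04, 0.48, 0.14, -0.0, -0.3, 0.0]
[1, -0.04, 6.98, 0.14, -0.0, -0.3, 0.0]
[1, -0.05, 6.98, 2.54, -0.0, -0.3, 0.0]
```

View pics/top10.png

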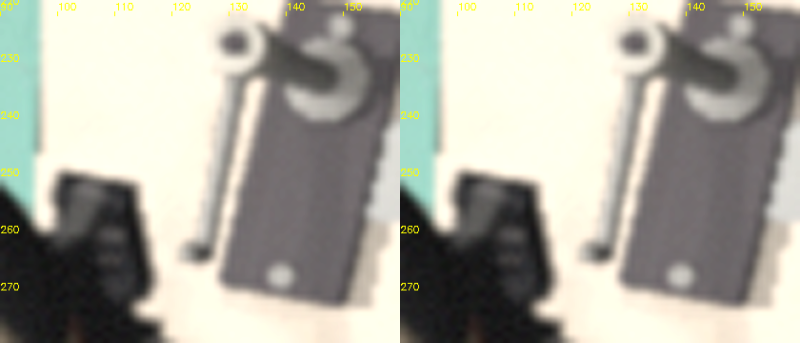

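View pics/scene10.png

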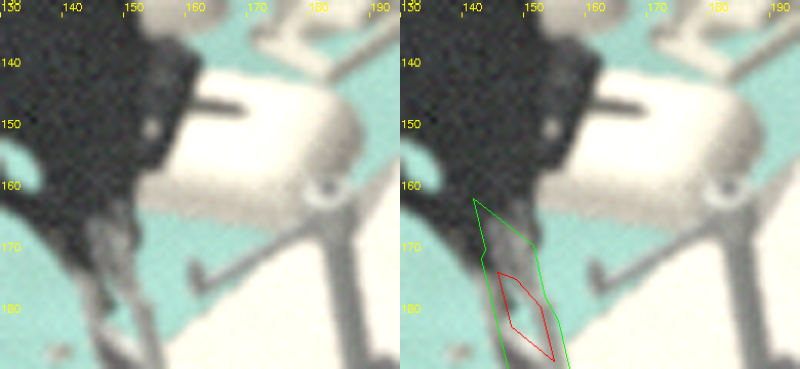

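```bash
python3 -c "
from g import *
from rk import outl,opn
o=ctrl.get_obs();r=R.from_rotvec(o['tool_rot']);p=o['tool_pos']
M=r.as_matrix(); Rt=np.c_[M[:,1],M[:,0],-M[:,2]]
f=lambda P:(np.array(P)-[0,0,.085])@Rt.T+p
a=[arm(q,.14,np.pi+HK[2])[0] for q in(0,.08,.115)]+[arm(.08,.162,np.pi+HK[2])[0]]
for n,b in(('scene',(135,145,50,65,9)),('top',(100,220,40,55,9))):
    im=load(n+'10')
    P=proj(im,a); print(P)
    d=[(P[:2],(0,0,255)),(P[1:3],(255,0,0)),(P[[1,3]],(255,0,255)),(proj(im,f(outl(0))),(0,255,0)),(proj(im,f(opn(0))),(0,0,255))]
    crop(im,*b,n+'z.png');A=cv2.imread(f'pics/{n}z.png');crop(im,*b,n+'z.png',d)
    I=np.hstack([A,cv2.imread(f'pics/{n}z.png')]);q=min(1,800/I.shape[1]);cv2.imwrite(f'pics/{n}z.png',cv2.resize(I,None,fx=q,fy=q))
"
```

```text
[[184.1221362  163.88125795]
 [161.92768638 176.53068986]
 [151.79845907 182.298487  ]
 [160.67491182 170.72734483]]
[[132.73331984 228.4454889 ]
 [124.39754722 264.49561205]
 [120.64609709 280.58918927]
 [121.23575881 264.15727921]]
```

View pics/scenez.png

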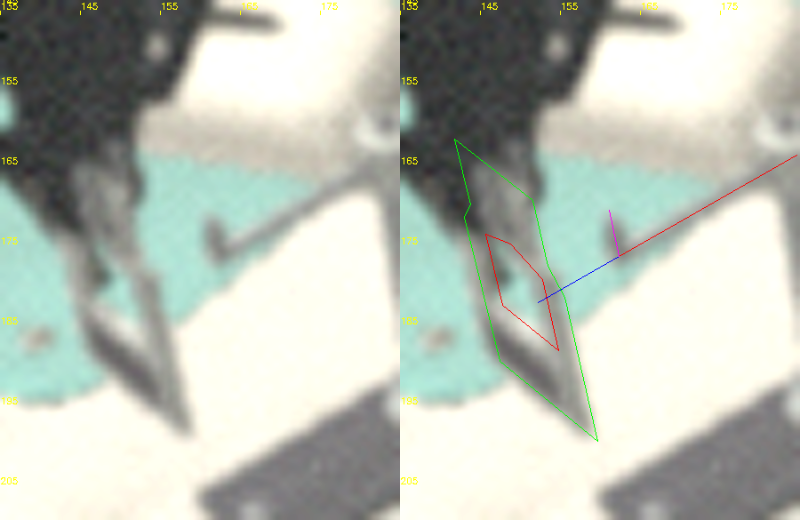

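View pics/topz.png

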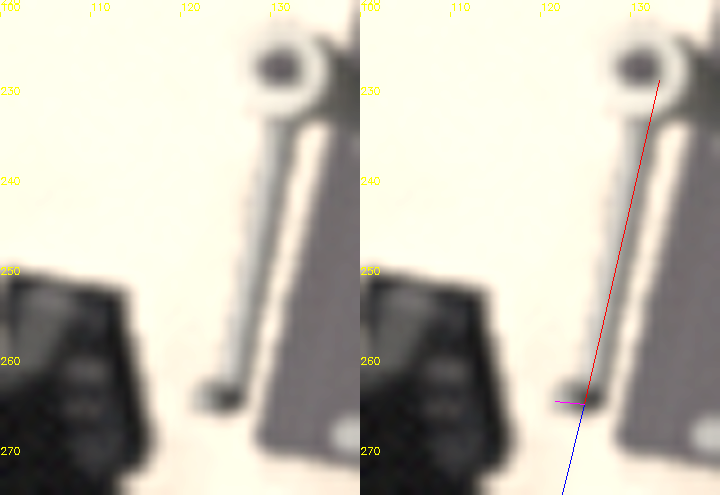

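Call:
play_rows([
  [[1,0,0.5,0.2,0,0,0],[1,0,1,0.2,0,0,0],[1,0,1.5,0.2,0,0,0],[1,0,2,0.2,0,0,0],[1,0,2.5,0.2,0,0,0],[1,0,3,0.2,0,0,0],[1,0,3.5,0.2,0,0,0],[1,0,4,0.2,0,0,0],[1,0,4.5,0.2,0,0,0],[1,0,4.5,0.2,0,0,0]],
])

```text
t: 22.22
tool_pos: [0.4788, 0.3173, 0.1774]
tool_rot: [-2.418, -2.001, -0.006]
contact_force: [0.2, 0.7, -1.9]
opening: 0.0051
```

```bash
python3 -c "
from tg import *
shot('11',(100,220,60,60,6),(130,130,65,70,6))
rows([hang(.05,.178),hang(.05,.154)],1)"
```

```text
22.225 [ 0.45 -0.03  1.79  0.    1.38  0.64] [0.4788 0.3173 0.1774] [[0.19, 0.98, 0.0], [0.98, -0.19, 0.01], [0.01, -0.0, -1.0]] [ 0.2  0.7 -1.9] 0.005090708951899047
[1, -0.04, 2.48, -0.06, -0.0, -0.3, 0.0]
[1, -0.05, 2.48, 2.34, -0.0, -0.3, 0.0]
```

View pics/scene11.png

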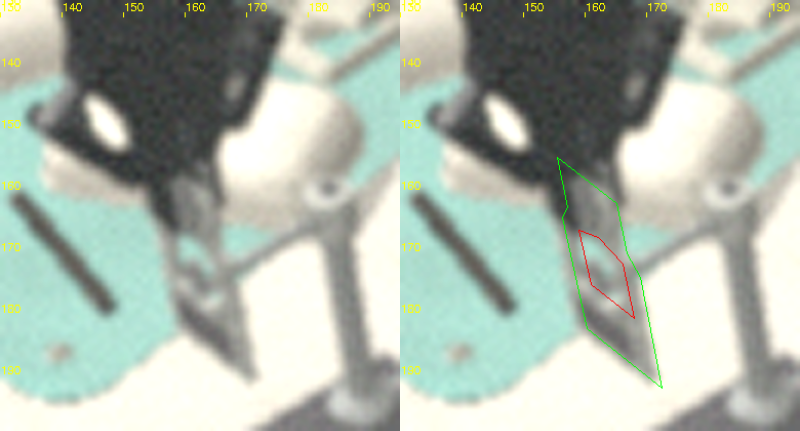

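View pics/top11.png

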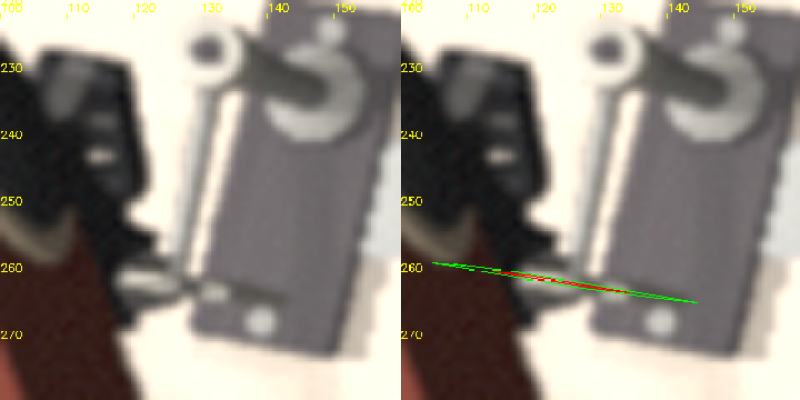

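Call:
play_rows([
  [[1,0,0.7,0,0,0,0],[1,0,1.4,0,0,0,0],[1,0,2.1,0,0,0,0],[1,0,2.5,0,0,0,0],[1,0,2.5,0.5,0,0,0],[1,0,2.5,1,0,0,0],[1,0,2.5,1.5,0,0,0],[1,0,2.5,2,0,0,0],[1,0,2.5,2,0,0,0]],
])

```text
t: 23.45
tool_pos: [0.5025, 0.3127, 0.1566]
tool_rot: [-2.417, -2.001, -0.004]
contact_force: [-0.7, -0.4, -1.9]
opening: 0.0056
```

```bash
python3 -c "
from tg import *
shot('12',(100,210,60,60,6),(140,130,65,70,6))
rows([hang(.05,.154)],1)"
```

```text
23.45 [0.43 0.03 1.76 0.   1.35 0.62] [0.5025 0.3127 0.1566] [[0.19, 0.98, -0.0], [0.98, -0.19, 0.0], [0.0, -0.0, -1.0]] [-0.7 -0.4 -1.9] 0.0056246600910331195
[1, -0.05, -0.01, 0.33, -0.0, -0.3, 0.0]
```

View pics/scene12.png

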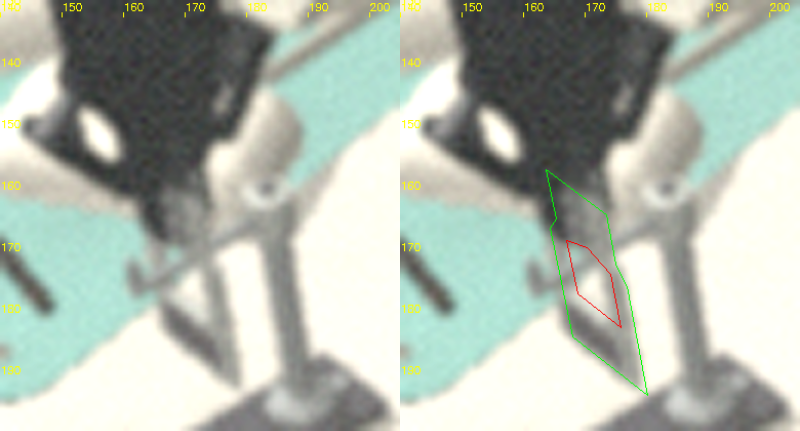

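Call:
play_rows([
  [[1,0,0,0.2,0,0,0],[1,0,0,0.3,0,0,0],[1,0,0,0.4,0,0,0],[1,0,0,0.4,0,0,0]],
])

```text
t: 24.05
tool_pos: [0.5029, 0.3129, 0.1533]
tool_rot: [-2.417, -2.001, -0.006]
contact_force: [-0.3, 0.6, -0.8]
opening: 0.0052
```

Call:
play_rows([
  [[1,0,0,0.1,0,0,0],[1,0,0,0.2,0,0,0],[1,0,0,0.3,0,0,0],[1,0,0,0.3,0,0,0]],
])

```text
t: 24.55
tool_pos: [0.5031, 0.3129, 0.1509]
tool_rot: [-2.417, -2.001, -0.006]
contact_force: [-1.7, -1.7, 3.7]
opening: 0.0049
```

Call:
play_rows([
  [[0.85,0,0,0,0,0,0],[0.75,0,0,0,0,0,0],[0.65,0,0,0,0,0,0],[0.65,0,0,0,0,0,0],[0.65,0,0,0,0,0,0]],
])

```text
t: 25.18
tool_pos: [0.5031, 0.3129, 0.1509]
tool_rot: [-2.417, -2.001, -0.006]
contact_force: [0.3, 0.3, 0.7]
opening: 0.0151
```

```bash
python3 -c "
from tg import *
shot('13',(100,210,60,60,6),(140,130,65,70,6))"
```

```text
25.175 [0.43 0.04 1.77 0.   1.34 0.62] [0.5031 0.3129 0.1509] [[0.19, 0.98, 0.0], [0.98, -0.19, 0.01], [0.01, -0.0, -1.0]] [0.3 0.3 0.7] 0.015095349247269107
```

View pics/scene13.png

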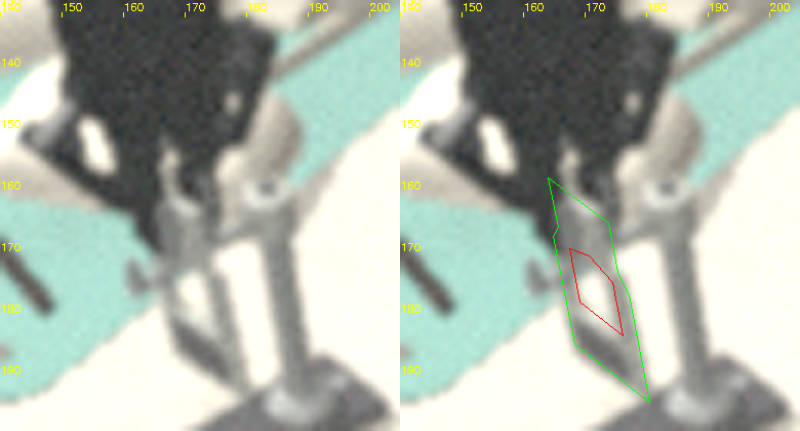

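Released and hanging on the arm. Rise straight up slowly, then move clear.

Call:
play_rows([
  [[0.65,0,0,-0.7,0,0,0],[0.65,0,0,-1.5,0,0,0],[0.65,0,0,-2.5,0,0,0],[0.65,0,0,-3.5,0,0,0],[0.65,0,0,-5,0,0,0],[0.65,0,0,-8,0,0,0],[0.65,0,0,-12,0,0,0],[0.65,-5,0,-14,0,0,0],[0.65,-11,0,-14,0,0,0],[0.65,-17,0,-14,0,0,0],[0.65,-23,0,-14,0,0,0],[0.65,-28,0,-14,0,0,0],[0.65,-28,0,-14,0,0,0],[0.65,-28,0,-14,0,0,0],[0.65,-28,0,-14,0,0,0],[0.65,-28,0,-14,0,0,0]],
])

```text
t: 27.28
tool_pos: [0.4508, 0.0381, 0.2894]
tool_rot: [-2.415, -2.003, -0.006]
contact_force: [1.4, 0.1, 0.1]
opening: 0.015
```

```bash
python3 -c "
from tg import *
import ov
st()
t=ctrl.get_image('top');s=ctrl.get_image('scene')
ov.drawih([.558,-.0145,-.0395],[.5519,.303,-.1884,3.1416],1.3,'f1',t,s)
cv2.imwrite('pics/ftop.png',t['color'][:,:,::-1])
crop(t,90,190,90,90,6,'ft.png');crop(s,140,130,70,80,6,'fs.png')
A=cv2.imread('pics/ft.png');B=cv2.imread('pics/fs.png');B=cv2.copyMakeBorder(B,0,60,0,0,0)
I=np.hstack([A,B]);cv2.imwrite('pics/f.png',cv2.resize(I,None,fx=.83,fy=.83))
"
```

```text
27.275 [-0.08 -0.41  1.92  0.01  1.63  0.1 ] [0.4508 0.0381 0.2894] [[0.18, 0.98, 0.0], [0.98, -0.18, 0.01], [0.01, -0.0, -1.0]] [1.4 0.1 0.1] 0.015048508547483838
```

View pics/f.png

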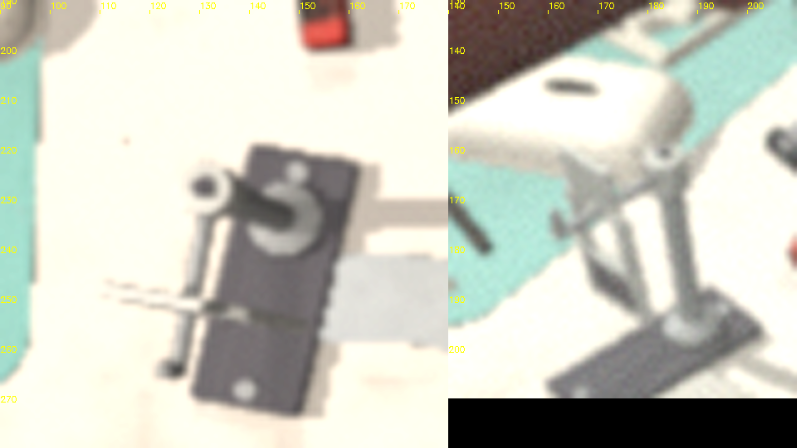

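View pics/f1_hk.png

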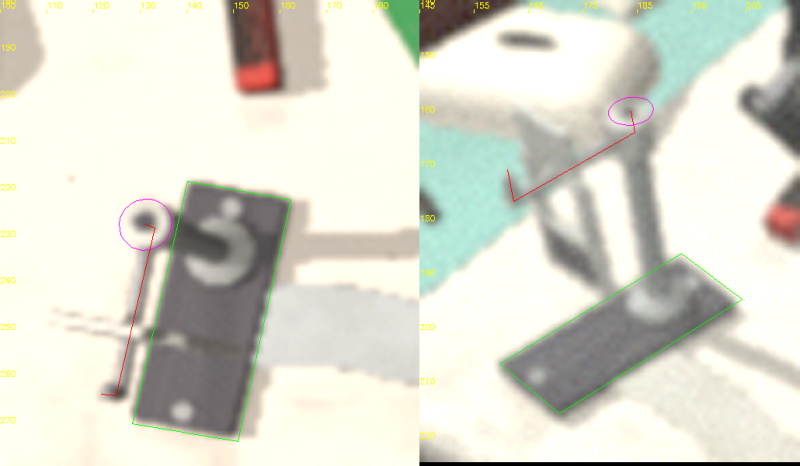

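View pics/ftop.png

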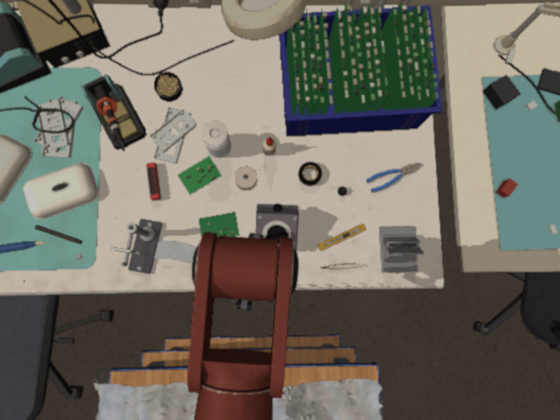

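Call:
play_rows([
  [[0.65,-5,0,-2,0,0,0],[0.65,-10,0,-4,0,0,0],[0.65,-15,0,-5,0,0,0],[0.65,-20,0,-5,0,0,0],[0.65,-20,0,-5,0,0,0],[0.65,-20,0,-5,0,0,0],[0.65,-20,0,-5,0,0,0],[0.65,-20,0,-5,0,0,0]],
])

```text
t: 28.38
tool_pos: [0.414, -0.1579, 0.3383]
tool_rot: [-2.413, -2.005, -0.006]
contact_force: [-0.8, 1.1, -0.1]
opening: 0.0148
```

```bash
python3 -c "
from tg import *
import ov
st()
t=ctrl.get_image('top');s=ctrl.get_image('scene')
ov.drawih([.558,-.0145,-.0395],[.5519,.303,-.1884,3.1416],1.3,'f2',t,s)
I=np.vstack([cv2.imread('pics/f2_iso.png'),cv2.imread('pics/f2_hk.png')]);q=600/len(I);cv2.imwrite('pics/f2.png',cv2.resize(I,None,fx=q,fy=q))
"
```

```text
28.375 [-0.54 -0.44  1.86  0.    1.72 -0.35] [ 0.414  -0.1579  0.3383] [[0.18, 0.98, 0.0], [0.98, -0.18, 0.01], [0.01, -0.0, -1.0]] [-0.8  1.1 -0.1] 0.01479754501153387
```

View pics/f2.png

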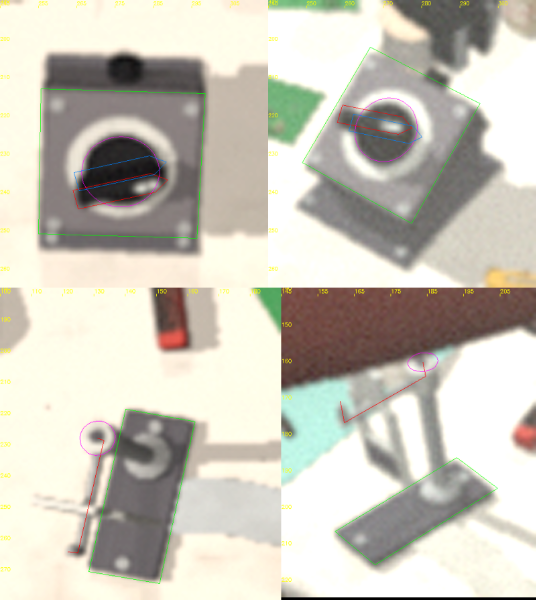

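```bash
python3 -c "
from station import ctrl
print(ctrl.finish_job())"
```

```text
the job is handed in; nothing more can be done
None
```

The bench is locked out and the job is handed in, at about 28 s on the robot's clock. I did it in the order you asked:

1. **Handle:** I turned it clockwise until the wrist torque showed it pressing on its stop. The final picture matches a handle drawn at 1.3 rad.
2. **Hook:** I swung it counterclockwise until its arm pointed over the long end of the foot. In the last pictures the arm lies along the foot, but my pixel readings put it up to about 1.4° off, and I did not correct that.
3. **Tag:** I drew it out of the rack and hung it through its opening about 50 mm from the post. That is slightly farther out than the 44 mm mid point.

I let go of the tag and lifted away, and it was in the same place in pictures taken about 1 s apart. I saw no other items shifted in the last overhead views, though the arm hid part of the bench in them.

No check failed. The camera fits disagreed with the model by 1 to 2 pixels (about 2–4 mm), which is the only measurement error I know of.

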